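# Nest the pudding moulds on the scale and zero it with the thumbwheel

## Robot

A 7-joint arm with a two-finger parallel gripper is mounted at the origin on the work surface; the furniture and walls round the work are solid. World frame = base frame: x ahead of the robot, y to its left, z up, the work surface at z = 0. Lengths are in m, angles in rad, forces in N, time in s.
With the tool pointing down it reaches from about 0.4 to 0.85 m from the base axis. Payload 4.5 kg.
Tool frame: the origin (TCP) lies midway between the tips of the shut fingers; the grasp point (between the pads) lies 19 mm behind it; z points along the fingers, y is the direction in which the jaws open and shut (so a half turn about z gives the same grasp; the last joint's range is limited). The gripper opens to 88 mm and grips with 3 to 60 N. Pads are 18 mm wide; open, the fingers measure 123 mm over their backs; the gripper's body (75 mm by 187 mm) begins 45 mm behind the grasp point.
Start: joints at [-1.102, 0.689, -0.195, 1.565, 0.157, 0.902, -0.215], TCP at [0.263, 0.567, 0.239] pointing down, gripper open.
Joint ranges: [-3.01, 3.01], [-0.46, 2.08], [-1.47, 1.51], [0.13, 2.56], [-1, 4.14], [0.04, 2.09], [-2.66, 2.66]. Speed limits (rad/s): [2.57, 2.57, 3.14, 3.14, 3.14, 3.14, 3.14].

## Interface

Orientations are given as a unit quaternion [x, y, z, w].
In Python, from plant import r gives the robot as it stands. The module is installed in compiled form; this text tells all that it offers.
- The arm moves only by the shell command python3 -m jog 'ROWS' [FORCE]. ROWS is JSON, a list of rows, each an object with "translation": the shift along the tool's x, y, z in units of 40 mm (1.0 is 40 mm), a list of three; "twist": the turn about the tool's z in units of 6 degrees (1.0 is 6 degrees); "claw": the opening in per cent of the stroke, from 0 (shut) to 100 (fully open). A call has 1 to 20 rows; each row shifts and turns the commanded pose from where the row before left it, along the tool's axes as they then stand; what a row does not reach is not made up. A row lasts 1/12 s, in which the tool goes at most 41.7 mm and 7.16 degrees, less where a joint would pass 70% of its speed; a pose out of reach is approached as far as the arm can. A call is refused whole if a number of a shift passes 1 or a number of a turn 1, either way. A call with a gripper value outside its range is refused whole. The fingers move at their own pace and stop on an object; FORCE is the grip in N (left out, the last holds). Time passes only in rows, so rows that do not move let the fingers close. It gives the time, the measured TCP pose, the force and the opening at its end, in the units of the state.
- r.get_state(): the state, without advancing time (a new reading comes with each control period).
- r.snapshot(name): name is "scene" or "top" or "wrist"; returns a dict with "img" (384x512x3 uint8, red, green, blue), "fx", "fy", "cx", "cy" (pixels), "origin" and "rotation" of the camera in the world; the wrist camera has in their place "T_tool_cam" (4x4, takes a point from camera to tool coordinates, whose origin is the TCP and whose axes are the flange's). Camera axes: x right, y up, looking along -z (the intrinsics and any distortion apply to the point x, -y, -z); pixel columns grow to the right and rows downward; lengths in m; the calibration is good to about 2 mm. A picture is of the moment at which its call begins: read the wrist's pose just before it. There is no depth.
- r.finish_job(): hands the job in, once; it reports no verdict.
Trained networks look in the newest picture that a camera, given by its name, has taken for a name from the list of things; names that differ only in an ending like _2 or _b are one class to them, and where a whole thing is asked for, a point or a joint stands for the part that bears it (a point fixed in the world has none). Each returns a list of dicts, best first, with "confidence" (0 to 1); they miss things now and then, are a little off and sometimes report something else, mostly with a low value. They report only what shows in the picture. A call takes as long as a camera call. They do not tell look-alikes from the thing itself.
- r.spot_in(label, camera): "rect" ([left, top, right, bottom] in pixels, round what is visible of it).
- r.spot_point(label, camera): "location" ([row, column] in pixels: a listed point, or the origin of a listed thing).
The state is a dict: "clock": time; "q": joint angles; "qd": joint speeds; "joint_torque": joint torques, N m; "tool_pos": TCP position; "eef_rot": TCP orientation; "contact_force": force on the tool from outside, world axes, zero at the start; "moment": the same for the moment, N m; "opening": opening from 0.0 (shut) to 1.0 (fully open).
Only numpy, scipy, OpenCV 4.12 (cv2) and the standard library are available. Lean on these libraries where they do the work, as an engineer would, in place of code of your own. Each camera call takes 0.05 s, during which the arm holds its last target. There are 200 camera calls.

## Task

Take the round biscuit cutter off the scale's pan and set it flat on the table. Then stack all the loose aluminium pudding moulds, upright and fully nested one in another, in one pile in the middle of the pan. With all their weight on it, roll the scale's thumbwheel with a fingertip until the black zero band of the dial strip stands level with the pointer, never pressing hard on the scale, and leave everything at rest. Do not knock over the pepper mill.

Things in the scene. Friction and masses are not known exactly. Their poses are not given: they have to be found in the camera images.
- scale: Light metal platform scale, fixed to the table; base 150 (its x) by 265 (its y) mm, 50 mm high; origin under the pan's centre at table level, z up, x away from the robot at yaw 0. A pillar 140 mm high stands at its +y end (y 87 to 129 mm, x -8 to 19 mm); a white dial strip, 36 by 44 mm, slides up and down on its -x face. The zero wheel is near its -y end.
- pan_top (a point): Centre of the upper face of the flat round steel pan (130 mm across, no lip), 80 mm above the table when empty. The pan rides on a soft spring: it sinks about 10 mm for each 100 g, travels 45 mm at most, and does not tilt. Axes as the scale's.
- pointer_tip (a point): Tip of the black pointer, which is fixed to the pan and stands in front of the dial strip, 20 mm above the pan's upper face; it sinks with the pan.
- zero_mark (a point): Middle of the thick black zero band (6 mm high, 34 mm long) across the dial strip; 100 mm above the table at wheel 0. The thin lines are 8 mm apart. Axes as the scale's (z up). The strip hangs on the wheel's sprung carrier: while the wheel is pressed down the strip sinks with it, and it comes back when the wheel is let go.
- wheel_top (a point): Top of the ribbed zero thumbwheel, at (-20, -105) mm of the scale, 59 mm above the table: wheel 44 mm across, 14 mm wide, its axle along the scale's y, standing 9 mm proud of the base's top face, so it can only be rolled, by a fingertip pressed on top and drawn along the scale's x. The axle is sprung: it gives up to 6 mm at 1 N/mm. This point sinks with the axle and does not turn with the wheel.
- zero_wheel (a joint): Turn of the thumbwheel, rad (-1.2 to 5); grows when its top moves toward the scale's +x. Each rad lowers the dial strip 8 mm, so 22 mm of fingertip travel is 1 rad. It stays where it is left (friction 0.02 N m).
- ring_cutter: Round tin biscuit cutter, an open ring 57 mm across and 24 mm high, 22 g, on the scale's pan at the start; origin at the centre of its underside.
- mould_0: Aluminium pudding mould, one of three to five alike (absent ones read None), 36 mm high, about 50 g: tapered body 45 mm across at the foot and 53 mm at 20 mm up, then a shoulder and a straight collar 62 mm across and 16 mm high up to the rim; wall 2 mm. Origin: centre of the underside, z up. The body enters another mould's mouth (58 mm) until the shoulder sits on the rim: each nested mould stands 16 mm above the one below. Grip it across the collar.
- mould_1: Aluminium pudding mould, one of three to five alike (absent ones read None), 36 mm high, about 50 g: tapered body 45 mm across at the foot and 53 mm at 20 mm up, then a shoulder and a straight collar 62 mm across and 16 mm high up to the rim; wall 2 mm. Origin: centre of the underside, z up. The body enters another mould's mouth (58 mm) until the shoulder sits on the rim: each nested mould stands 16 mm above the one below. Grip it across the collar.
- mould_2: Aluminium pudding mould, one of three to five alike (absent ones read None), 36 mm high, about 50 g: tapered body 45 mm across at the foot and 53 mm at 20 mm up, then a shoulder and a straight collar 62 mm across and 16 mm high up to the rim; wall 2 mm. Origin: centre of the underside, z up. The body enters another mould's mouth (58 mm) until the shoulder sits on the rim: each nested mould stands 16 mm above the one below. Grip it across the collar.
- mould_3: Aluminium pudding mould, one of three to five alike (absent ones read None), 36 mm high, about 50 g: tapered body 45 mm across at the foot and 53 mm at 20 mm up, then a shoulder and a straight collar 62 mm across and 16 mm high up to the rim; wall 2 mm. Origin: centre of the underside, z up. The body enters another mould's mouth (58 mm) until the shoulder sits on the rim: each nested mould stands 16 mm above the one below. Grip it across the collar.
- mould_4: Aluminium pudding mould, one of three to five alike (absent ones read None), 36 mm high, about 50 g: tapered body 45 mm across at the foot and 53 mm at 20 mm up, then a shoulder and a straight collar 62 mm across and 16 mm high up to the rim; wall 2 mm. Origin: centre of the underside, z up. The body enters another mould's mouth (58 mm) until the shoulder sits on the rim: each nested mould stands 16 mm above the one below. Grip it across the collar.
- pepper_mill: Bystander: wooden pepper mill, 58 mm across and 170 mm tall, standing loose near the table's left side; origin at the centre of its underside. Not to be knocked over.
- mug: Bystander, fixed: dark enamel mug, 88 mm across (112 mm with its handle) and 80 mm high, at the back left; origin under its middle.
- dropper_bottle: Bystander, fixed: small bottle, 34 mm across and 102 mm tall, at the left edge; origin under its middle.
- butter: Bystander, fixed: block of butter, 72 x 104 x 40 mm, behind the scale; origin under its middle.
- whisk: Bystander, fixed: whisk lying at the right edge, 316 mm along x, 58 mm wide and high; origin under its middle.
Things that resemble listed ones, but are neither listed nor needed, are in the scene too. Leave any red or turquoise look-alike of the mould_2 alone.

How it is judged:
By the outcome, as a careful person would: the job done as asked, in the order asked, and still so for the second after the job is handed in, with the robot touching nothing.
Of mould_0, mould_1, mould_2, mould_3, mould_4 only 3 to 5 are there at a start; the rules pass over those that are not, and their reading is None.
At some moment in a run one of mould_0, mould_1, mould_2, mould_3, mould_4, ring_cutter may be knocked a few centimetres aside while the robot is not near it.
Once in a run the grip may slacken for a moment while it holds something.
It also fails if it takes over 210 s, if anything falls off the work surface, if the arm or the gripper's body presses on something with over 40 N, if the wrist force passes 120 N, or if a joint passes its speed limit or range.

## Working session

There is one attempt and no reset: what is moved stays moved. The work goes in short steps, Python scripts to look and compute and a shell command to move; the robot and the scene stay as the last step left them, time stands still between calls to the robot, and variables do not carry over. Pictures are saved under pics/ and viewed, about 12 in all and at most 16, crops included, and the job is handed in when it is done.

```bash
mkdir -p pics
cat > h.py <<'E'
from plant import r
import numpy as np, cv2
from scipy.spatial.transform import Rotation as R
def snap(c,save=None):
    st=r.get_state(); s=r.snapshot(c)
    if 'T_tool_cam' in s:
        T=np.eye(4);T[:3,:3]=R.from_quat(st['eef_rot']).as_matrix();T[:3,3]=st['tool_pos']
        M=T@np.array(s['T_tool_cam']); s['origin']=M[:3,3]; s['rotation']=M[:3,:3]
    s['origin']=np.array(s['origin']); s['rotation']=np.array(s['rotation'])
    if s['rotation'].shape!=(3,3): s['rotation']=R.from_quat(s['rotation'].ravel()).as_matrix()
    if save: cv2.imwrite('pics/'+save+'.png',s['img'][:,:,::-1])
    return s
def ray(s,row,col):
    d=np.array([(col-s['cx'])/s['fx'],-(row-s['cy'])/s['fy'],-1.])
    return s['origin'],s['rotation']@d
def at_z(s,rc,z):
    o,d=ray(s,*rc); return o+d*(z-o[2])/d[2]
def proj(s,p):
    c=s['rotation'].T@(np.array(p)-s['origin']); return np.array([s['cy']-s['fy']*c[1]/-c[2], s['cx']+s['fx']*c[0]/-c[2]])
def tool(dp):  # world shift -> tool units
    st=r.get_state(); return np.round(R.from_quat(st['eef_rot']).as_matrix().T@np.array(dp)/0.04,2)
E
python3 - <<'E'
from h import *
st=r.get_state(); print({k:np.round(v,3).tolist() for k,v in st.items()})
for c in ['scene','top']:
    s=snap(c,c+'0'); print(c,s.keys(),s['origin'],s['rotation'],s['fx'],s['fy'],s['cx'],s['cy'])
    for n,z in [('scale',0),('pan_top',.08),('wheel_top',.059),('pointer_tip',.1),('zero_mark',.1),('ring_cutter',.08),('mould_0',0),('pepper_mill',0),('mug',0),('dropper_bottle',0),('butter',0),('whisk',0)]:
        for d in r.spot_point(n,c): print(n,np.round(d['location']),round(d['confidence'],2),np.round(at_z(s,d['location'],z),3))
a=cv2.imread('pics/scene0.png');b=cv2.imread('pics/top0.png')
cv2.imwrite('pics/s0.png',cv2.resize(a,(800,600)));cv2.imwrite('pics/t0.png',cv2.resize(b,(800,600)))
E
```

```text
{'clock': 0.0, 'q': [-1.102, 0.69, -0.194, 1.566, 0.157, 0.903, -0.215], 'qd': [0.002, -0.001, -0.001, 0.001, -0.002, 0.0, -0.001], 'joint_torque': [0.0, -52.757, -1.267, -15.343, -0.053, 0.007, 0.0], 'tool_pos': [0.263, 0.566, 0.238], 'eef_rot': [0.216, 0.976, -0.001, -0.0], 'contact_force': [-0.091, 0.823, -0.203], 'moment': [-0.007, 0.034, 0.031], 'opening': 0.998}
scene dict_keys(['img', 'fx', 'fy', 'cx', 'cy', 'origin', 'rotation']) [-0.67418786 -0.67166385  0.70701923] [[ 0.52178749  0.34978438 -0.77806729]
 [-0.85280843  0.23670098 -0.46550018]
 [ 0.0213446   0.90643451  0.42180668]] 471.90183310177 471.90183310177 253.62255151125467 191.5055574543972
scale [225. 319.] 0.65 [ 0.534 -0.188  0.   ]
pan_top [199. 322.] 0.66 [ 0.557 -0.182  0.08 ]
wheel_top [221. 345.] 0.71 [ 0.499 -0.282  0.059]
pointer_tip [186. 292.] 0.84 [ 0.551 -0.08   0.1  ]
pointer_tip [259. 387.] 0.3 [ 0.3   -0.459  0.1  ]
zero_mark [183. 290.] 0.62 [ 0.568 -0.062  0.1  ]
zero_mark [185. 291.] 0.32 [ 0.551 -0.074  0.1  ]
zero_mark [198. 240.] 0.17 [0.382 0.008 0.1  ]
ring_cutter [194. 318.] 0.81 [ 0.58  -0
[... 1118 characters left out ...]
 [174. 276.] 0.43 [ 0.541 -0.065  0.1  ]
ring_cutter [170. 308.] 0.48 [ 0.559 -0.168  0.08 ]
mould_0 [220. 333.] 0.87 [ 0.399 -0.262  0.   ]
mould_0 [202. 234.] 0.78 [0.458 0.072 0.   ]
mould_0 [176. 220.] 0.71 [0.546 0.125 0.   ]
mould_0 [253. 191.] 0.69 [0.283 0.215 0.   ]
mould_0 [147. 190.] 0.68 [0.646 0.23  0.   ]
mould_0 [219. 193.] 0.67 [0.399 0.211 0.   ]
mould_0 [178. 150.] 0.59 [0.538 0.365 0.   ]
pepper_mill [206. 140.] 0.64 [0.439 0.396 0.   ]
mug [142. 140.] 0.95 [0.664 0.403 0.   ]
dropper_bottle [181. 310.] 0.55 [ 0.534 -0.183  0.   ]
dropper_bottle [230. 133.] 0.43 [0.357 0.416 0.   ]
butter [145. 262.] 0.96 [ 0.656 -0.019  0.   ]
whisk [200. 380.] 0.69 [ 0.473 -0.423  0.   ]
```

View pics/s0.png

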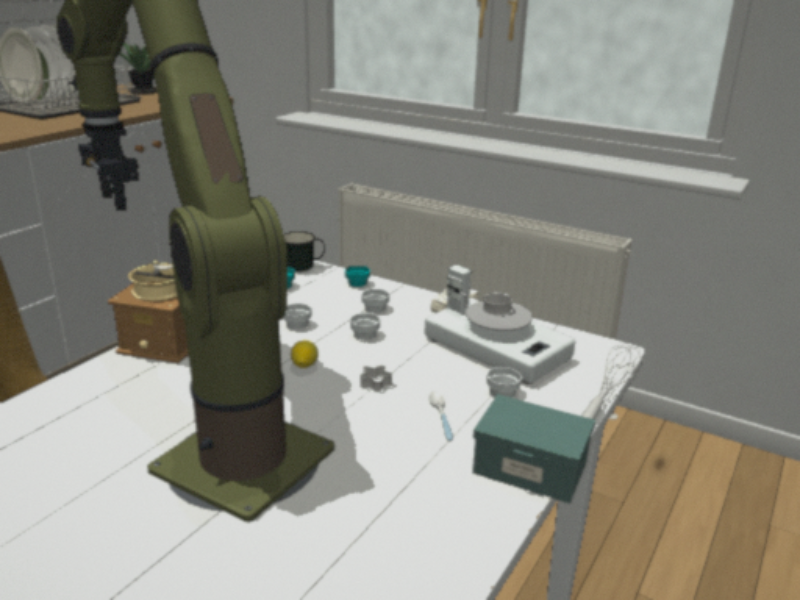

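View pics/t0.png

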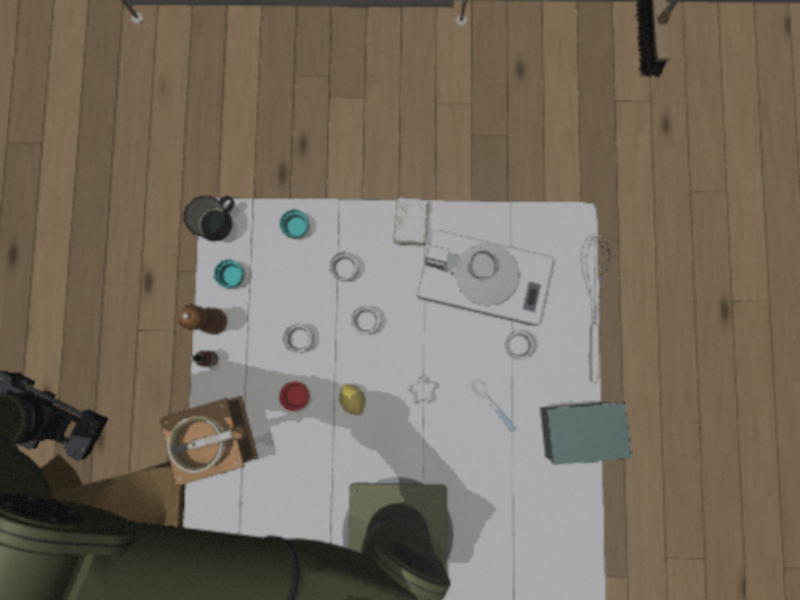

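Two pictures so far. They show four grey aluminium moulds, at 800-px top-view positions (519,344), (367,319), (344,266) and (299,338). The teal and red moulds are look-alikes, and the star cutter at (424,389) is a decoy. The ring stands on the pan at (484,264).

```bash
python3 -m jog '[{"translation":[0,0,-0.8],"twist":1,"claw":100},{"translation":[0,0,-0.8],"twist":1,"claw":100},{"translation":[0,0,-0.5],"twist":1,"claw":100},{"translation":[0,0,0],"twist":1,"claw":100},{"translation":[0,0,0],"twist":1,"claw":100},{"translation":[0,0,0],"twist":1,"claw":100},{"translation":[0,0,0],"twist":1,"claw":100},{"translation":[0,0,0],"twist":1,"claw":100},{"translation":[0,0,0],"twist":1,"claw":100},{"translation":[0,0,0],"twist":1,"claw":100},{"translation":[0,0,0],"twist":1,"claw":100},{"translation":[0,0,0],"twist":1,"claw":100},{"translation":[0,0,0],"twist":1,"claw":100},{"translation":[0,0,0],"twist":0.2,"claw":100}]'; python3 -m jog '[{"translation":[-0.84,0.5,0],"twist":0,"claw":100},{"translation":[-0.84,0.5,0],"twist":0,"claw":100},{"translation":[-0.84,0.5,0],"twist":0,"claw":100},{"translation":[-0.84,0.5,0],"twist":0,"claw":100},{"translation":[-0.84,0.5,0],"twist":0,"claw":100},{"translation":[-0.84,0.5,0],"twist":0,"claw":100},{"translation":[-0.84,0.5,0],"twist":0,"claw":100},{"translation":[-0.84,0.5,0],"twist":0,"claw":100},{"translation":[-0.84,0.5,0],"twist":0,"claw":100},{"translation":[-0.84,0.5,0],"twist":0,"claw":100},{"translation":[-0.84,0.5,0],"twist":0,"claw":100},{"translation":[-0.84,0.5,0],"twist":0,"claw":100},{"translation":[-0.84,0.5,0],"twist":0,"claw":100},{"translation":[-0.84,0.5,0],"twist":0,"claw":100},{"translation":[-0.84,0.5,0],"twist":0,"claw":100},{"translation":[-0.84,0.5,0],"twist":0,"claw":100},{"translation":[-0.84,0.5,0],"twist":0,"claw":100},{"translation":[-0.84,0.5,0],"twist":0,"claw":100},{"translation":[0,0,0],"twist":0,"claw":100},{"translation":[0,0,0],"twist":0,"claw":100}]'
cat >> h.py <<'E'
HT=dict(pan_top=.08,wheel_top=.059,pointer_tip=.1,zero_mark=.1,ring_cutter=.08,scale=0)
def look(c,names,save=None,zs={}):
    s=snap(c,save)
    for n in names:
        z=zs.get(n,HT.get(n,0))
        for d in r.spot_point(n,c): print(c,n,np.round(d['location']),round(d['confidence'],2),np.round(at_z(s,d['location'],z),3))
    return s
def stt():
    st=r.get_state(); m=R.from_quat(st['eef_rot']).as_matrix()
    print('t',round(st['clock'],2),'tcp',np.round(st['tool_pos'],4),'ydir',round(np.degrees(np.arctan2(m[1,1],m[0,1])),1),'z',np.round(m[:,2],3),'q',np.round(st['q'],2),'F',np.round(st['contact_force'],1),'open',round(st['opening'],3))
E
python3 - <<'E'
from h import *
stt(); s=look('wrist',['pan_top','wheel_top','pointer_tip','zero_mark','ring_cutter','scale','mould_0'],'w1'); print(s['origin'],s['fx'],r.snapshot('wrist')['T_tool_cam'])
E
```

```text
clock: 2.47
tool_pos: [0.2631, 0.5669, 0.3227]
eef_rot: [0.79, 0.614, 0.0, 0.0]
contact_force: [0.5, -0.5, 0.8]
opening: 0.998
clock: 4.13
tool_pos: [0.465, -0.1099, 0.3228]
eef_rot: [0.79, 0.614, -0.0, 0.0]
contact_force: [-0.2, 0.5, -0.2]
opening: 1.002
t 4.13 tcp [ 0.465  -0.1099  0.3228] ydir -14.3 z [ 0.    -0.001 -1.   ] q [-0.06  0.39  0.29  1.89 -0.14  0.87  0.05] F [-0.2  0.5 -0.2] open 1.002
wrist pan_top [193. 312.] 0.8 [ 0.54  -0.177  0.08 ]
wrist wheel_top [252. 296.] 0.67 [ 0.497 -0.278  0.059]
wrist wheel_top [181. 302.] 0.43 [ 0.531 -0.163  0.059]
wrist pointer_tip [119. 306.] 0.65 [ 0.547 -0.07   0.1  ]
wrist zero_mark [113. 310.] 0.53 [ 0.555 -0.064  0.1  ]
wrist ring_cutter [182. 322.] 0.89 [ 0.557 -0.164  0.08 ]
wrist scale [185. 302.] 0.62 [ 0.537 -0.187  0.   ]
wrist mould_0 [235. 239.] 0.88 [ 0.404 -0.252 -0.   ]
[ 0.48284073 -0.04088838  0.46785383] 276.66869303899034 [[ 1.31867906e-04  9.60087882e-01  2.79698482e-01  7.11831373e-02]
 [ 9.99999523e-01 -3.97294851e-04  8.92282743e-04  2.85707995e-04]
 [ 9.67792615e-04  2.79698231e-01 -9.60087477e-01 -1.45147764e-01]
 [ 0.00000000e+00  0.00000000e+00  0.00000000e+00  1.00000000e+00]]
```

View pics/w1.png

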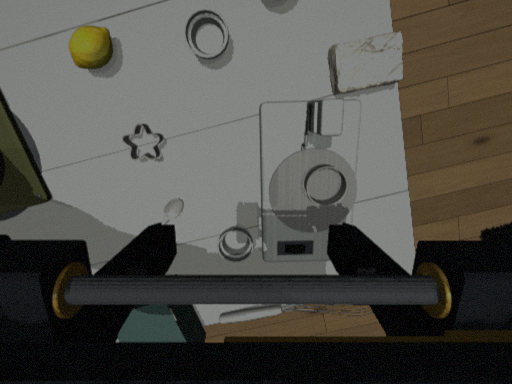

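Picture 3: the pan centre is at about (313,190), the ring at (325,184) and the wheel at (296,250). The base edges run parallel to the image, so the scale's yaw is about -14.3°, matching the jaws. Next I grip the ring.

```bash
python3 -m jog '[{"translation":[-0.25,0.85,0],"twist":0,"claw":100},{"translation":[-0.25,0.85,0],"twist":0,"claw":100},{"translation":[-0.24,0.86,0],"twist":0,"claw":100},{"translation":[0,0,1],"twist":0,"claw":100},{"translation":[0,0,1],"twist":0,"claw":100},{"translation":[0,0,1],"twist":0,"claw":100},{"translation":[0,0,1],"twist":0,"claw":100},{"translation":[0,0,0.8],"twist":0,"claw":100},{"translation":[0,0,0.4],"twist":0,"claw":100},{"translation":[0,0,0.4],"twist":0,"claw":100},{"translation":[0,0,0.37],"twist":0,"claw":100},{"translation":[0,0,0],"twist":0,"claw":100},{"translation":[0,0,0],"twist":0,"claw":100}]' ; python3 -m jog '[{"translation":[0,0,0],"twist":0,"claw":50},{"translation":[0,0,0],"twist":0,"claw":50},{"translation":[0,0,0],"twist":0,"claw":50},{"translation":[0,0,0],"twist":0,"claw":50},{"translation":[0,0,0],"twist":0,"claw":50},{"translation":[0,0,0],"twist":0,"claw":50},{"translation":[0,0,0],"twist":0,"claw":50},{"translation":[0,0,0],"twist":0,"claw":50}]' 10
```

```text
clock: 5.67
tool_pos: [0.5567, -0.1607, 0.0835]
eef_rot: [0.788, 0.615, -0.0, -0.001]
contact_force: [0.8, 0.6, 0.6]
opening: 0.999
clock: 6.33
tool_pos: [0.5571, -0.1611, 0.084]
eef_rot: [0.789, 0.615, 0.0, 0.0]
contact_force: [0.8, 0.2, 0.4]
opening: 0.64
```

```bash
python3 -m jog '[{"translation":[0,0,-0.4],"twist":0,"claw":45},{"translation":[0,0,-0.6],"twist":0,"claw":45},{"translation":[0,0,-0.65],"twist":0,"claw":45},{"translation":[0.36,-0.7,0],"twist":0,"claw":45},{"translation":[0.36,-0.7,0],"twist":0,"claw":45},{"translation":[0.36,-0.7,0],"twist":0,"claw":45},{"translation":[0.36,-0.7,0],"twist":0,"claw":45},{"translation":[0.36,-0.7,0],"twist":0,"claw":45},{"translation":[0.37,-0.72,0],"twist":0,"claw":45},{"translation":[0,0,0],"twist":0,"claw":45},{"translation":[0,0,0.7],"twist":0,"claw":45},{"translation":[0,0,0.7],"twist":0,"claw":45},{"translation":[0,0,0.7],"twist":0,"claw":45},{"translation":[0,0,0.6],"twist":0,"claw":45},{"translation":[0,0,0.4],"twist":0,"claw":45},{"translation":[0,0,0.3],"twist":0,"claw":45},{"translation":[0,0,0],"twist":0,"claw":45}]' 15
```

```text
clock: 7.75
tool_pos: [0.4244, -0.0364, 0.043]
eef_rot: [0.787, 0.617, -0.007, -0.007]
contact_force: [0.9, -0.0, 0.0]
opening: 0.635
```

```bash
python3 -m jog '[{"translation":[0,0,0],"twist":0,"claw":45},{"translation":[0,0,0],"twist":0,"claw":45},{"translation":[0,0,0],"twist":0,"claw":45}]' 15; python3 -c "
from h import *
stt()"
```

```text
clock: 8.0
tool_pos: [0.4236, -0.0361, 0.0448]
eef_rot: [0.789, 0.614, -0.006, -0.007]
contact_force: [-0.0, -0.2, 0.2]
opening: 0.637
t 8.0 tcp [ 0.4236 -0.0361  0.0448] ydir -14.3 z [-0.018  0.003 -1.   ] q [-0.05  0.86  0.04  2.28 -1.    0.04  0.73] F [-0.  -0.2  0.2] open 0.637
```

```bash
python3 -m jog '[{"translation":[0,0,-0.5],"twist":0,"claw":45},{"translation":[0,0,-0.5],"twist":0,"claw":45},{"translation":[0.45,0.35,0],"twist":0,"claw":45},{"translation":[0.45,0.35,0],"twist":0,"claw":45},{"translation":[0,0,0],"twist":0,"claw":45},{"translation":[0,0,0],"twist":0,"claw":45}]' 15; python3 -c "
from h import *
stt()"
```

```text
clock: 8.5
tool_pos: [0.461, -0.007, 0.0841]
eef_rot: [0.788, 0.615, -0.006, -0.007]
contact_force: [-0.7, 0.7, 0.2]
opening: 0.634
t 8.5 tcp [ 0.461  -0.007   0.0841] ydir -14.0 z [-0.017  0.003 -1.   ] q [-0.29  0.82  0.35  2.17 -0.93  0.32  0.61] F [-0.7  0.7  0.2] open 0.634
```

```bash
python3 -m jog '[{"translation":[0,0,0.5],"twist":0,"claw":45},{"translation":[0,0,0.5],"twist":0,"claw":45},{"translation":[0,0,0.4],"twist":0,"claw":45},{"translation":[0,0,0.3],"twist":0,"claw":45},{"translation":[0,0,0.2],"twist":0,"claw":45},{"translation":[0,0,0.1],"twist":0,"claw":45},{"translation":[0,0,0],"twist":0,"claw":45},{"translation":[0,0,0],"twist":0,"claw":45}]' 15; python3 -c "
from h import *
stt()"
```

```text
clock: 9.17
tool_pos: [0.4578, -0.0088, 0.004]
eef_rot: [0.789, 0.614, -0.007, -0.007]
contact_force: [-0.0, 0.8, 0.2]
opening: 0.631
t 9.17 tcp [ 0.4578 -0.0088  0.004 ] ydir -14.2 z [-0.02   0.003 -1.   ] q [-0.11  0.95  0.04  2.18 -0.97  0.05  0.64] F [-0.   0.8  0.2] open 0.631
```

```bash
python3 -m jog '[{"translation":[0,0,0],"twist":0,"claw":80},{"translation":[0,0,0],"twist":0,"claw":80},{"translation":[0,0,0],"twist":0,"claw":80},{"translation":[0,0,0],"twist":0,"claw":80},{"translation":[0,0,-0.3],"twist":0,"claw":80},{"translation":[0,0,-0.7],"twist":0,"claw":80},{"translation":[0,0,-1],"twist":0,"claw":80},{"translation":[0,0,-1],"twist":0,"claw":100},{"translation":[0,0,-1],"twist":0,"claw":100},{"translation":[0,0,-1],"twist":0,"claw":100},{"translation":[-0.5,-0.8,0],"twist":0,"claw":100},{"translation":[-0.5,-0.8,0],"twist":0,"claw":100},{"translation":[-0.5,0,0],"twist":0,"claw":100},{"translation":[0,0,0],"twist":0,"claw":100}]'
python3 - <<'E'
from h import *
stt(); look('wrist',['mould_0','ring_cutter','pan_top','wheel_top'],'w2'); look('top',['mould_0','ring_cutter'])
E
```

```text
clock: 10.33
tool_pos: [0.383, -0.0532, 0.2058]
eef_rot: [0.79, 0.613, -0.007, -0.007]
contact_force: [1.0, -0.0, 0.7]
opening: 0.999
t 10.33 tcp [ 0.383  -0.0532  0.2058] ydir -14.4 z [-0.02   0.003 -1.   ] q [-0.37  0.55  0.62  2.29 -0.67  0.51  0.54] F [ 1.  -0.   0.7] open 0.999
wrist mould_0 [ 47. 278.] 0.87 [0.444 0.075 0.   ]
wrist mould_0 [296. 299.] 0.78 [ 0.399 -0.258  0.   ]
wrist ring_cutter [257. 427.] 0.73 [ 0.545 -0.18   0.08 ]
wrist ring_cutter [159. 442.] 0.57 [ 0.567 -0.075  0.08 ]
wrist pan_top [258. 426.] 0.74 [ 0.543 -0.18   0.08 ]
wrist wheel_top [320. 384.] 0.8 [ 0.497 -0.273  0.059]
top mould_0 [220. 332.] 0.66 [ 0.402 -0.259  0.   ]
top mould_0 [218. 195.] 0.6 [0.401 0.207 0.   ]
top mould_0 [205. 235.] 0.57 [0.449 0.071 0.   ]
top mould_0 [149. 189.] 0.51 [0.642 0.235 0.   ]
top mould_0 [178. 149.] 0.5 [0.536 0.368 0.   ]
top ring_cutter [201. 261.] 0.36 [ 0.454 -0.018  0.08 ]
```

View pics/w2.png

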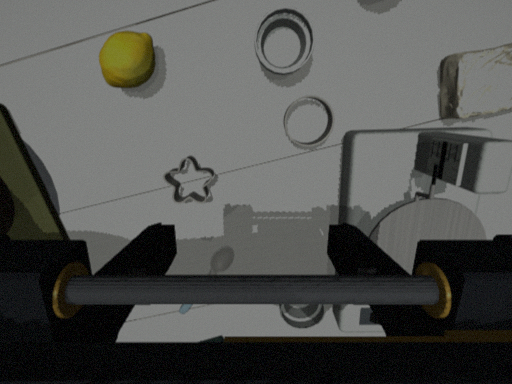

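Picture 4: the ring lies flat on the table at (308,122). Next is the mould beside the scale. I turn the jaws so the fingers clear the scale's base.

```bash
python3 -m jog '[{"translation":[0,0,0],"twist":1,"claw":100},{"translation":[0,0,0],"twist":1,"claw":100},{"translation":[0,0,0],"twist":1,"claw":100},{"translation":[0,0,0],"twist":1,"claw":100},{"translation":[0,0,0],"twist":1,"claw":100},{"translation":[0,0,0],"twist":1,"claw":100},{"translation":[0,0,0],"twist":1,"claw":100},{"translation":[0,0,0],"twist":1,"claw":100},{"translation":[0,0,0],"twist":1,"claw":100},{"translation":[0,0,0],"twist":1,"claw":100},{"translation":[0,0,0],"twist":1,"claw":100},{"translation":[0,0,0],"twist":1,"claw":100},{"translation":[0.04,0.86,0],"twist":0,"claw":100},{"translation":[0.04,0.86,0],"twist":0,"claw":100},{"translation":[0.03,0.86,0],"twist":0,"claw":100},{"translation":[0.03,0.86,0],"twist":0,"claw":100},{"translation":[0.03,0.86,0],"twist":0,"claw":100},{"translation":[0.03,0.86,0],"twist":0,"claw":100},{"translation":[0,0,0],"twist":0,"claw":100},{"translation":[0,0,0],"twist":0,"claw":100}]'
python3 - <<'E'
from h import *
stt(); look('wrist',['mould_0'],'w3');
E
```

```text
clock: 12.4
tool_pos: [0.4077, -0.2581, 0.2038]
eef_rot: [0.999, 0.033, -0.01, -0.001]
contact_force: [-0.0, 0.8, -0.9]
opening: 1.003
t 12.4 tcp [ 0.4077 -0.2581  0.2038] ydir -86.3 z [-0.019  0.002 -1.   ] q [-0.05  0.76  0.92  2.04 -0.85  0.8  -0.12] F [-0.   0.8 -0.9] open 1.003
wrist mould_0 [168. 252.] 0.87 [ 0.403 -0.259  0.   ]
```

```bash
python3 -m jog '[{"translation":[0,0,0.9],"twist":0,"claw":100},{"translation":[0,0,0.9],"twist":0,"claw":100},{"translation":[0,0,0.9],"twist":0,"claw":100},{"translation":[0,0,0.9],"twist":0,"claw":100},{"translation":[0,0,0.5],"twist":0,"claw":100},{"translation":[0,0,0.4],"twist":0,"claw":100},{"translation":[0,0,0.25],"twist":0,"claw":100},{"translation":[0,0,0],"twist":0,"claw":60},{"translation":[0,0,0],"twist":0,"claw":50},{"translation":[0,0,0],"twist":0,"claw":50},{"translation":[0,0,0],"twist":0,"claw":50},{"translation":[0,0,0],"twist":0,"claw":50},{"translation":[0,0,0],"twist":0,"claw":50},{"translation":[0,0,0],"twist":0,"claw":50}]' 20;python3 -c "
from h import *
stt()"
```

```text
clock: 13.67
tool_pos: [0.4046, -0.2556, 0.0152]
eef_rot: [0.999, 0.034, -0.009, -0.002]
contact_force: [0.6, 2.3, 5.7]
opening: 0.711
t 13.67 tcp [ 0.4046 -0.2556  0.0152] ydir -86.1 z [-0.018  0.003 -1.   ] q [ 0.35  0.94  0.18  2.13 -0.98  0.17 -0.06] F [0.6 2.3 5.7] open 0.711
```

```bash
python3 -m jog '[{"translation":[0,0,-0.4],"twist":0,"claw":50},{"translation":[0,0,-0.7],"twist":0,"claw":50},{"translation":[0,0,-0.9],"twist":0,"claw":50},{"translation":[0,0,-0.9],"twist":-1,"claw":50},{"translation":[0,0,-0.9],"twist":-1,"claw":50},{"translation":[0,0,-0.8],"twist":-1,"claw":50},{"translation":[0,0,0],"twist":-1,"claw":50},{"translation":[0,0,0],"twist":-1,"claw":50},{"translation":[0,0,0],"twist":-1,"claw":50},{"translation":[0,0,0],"twist":-1,"claw":50},{"translation":[0,0,0],"twist":-1,"claw":50},{"translation":[0,0,0],"twist":-1,"claw":50},{"translation":[0,0,0],"twist":-1,"claw":50},{"translation":[0,0,0],"twist":-1,"claw":50},{"translation":[0,0,0],"twist":-1,"claw":50},{"translation":[0,0,0],"twist":0,"claw":50}]' 20; python3 -m jog '[{"translation":[0.53,0.56,0],"twist":0,"claw":50},{"translation":[0.53,0.56,0],"twist":0,"claw":50},{"translation":[0.53,0.56,0],"twist":0,"claw":50},{"translation":[0.54,0.56,0],"twist":0,"claw":50},{"translation":[0.54,0.56,0],"twist":0,"claw":50},{"translation":[0,0,0],"twist":0,"claw":50},{"translation":[0,0,0],"twist":0,"claw":50}]' 20;python3 - <<'E'
from h import *
stt(); look('wrist',['pan_top','wheel_top','pointer_tip'],'w4')
E
```

```text
clock: 15.0
tool_pos: [0.4072, -0.2565, 0.1986]
eef_rot: [0.788, 0.616, -0.007, -0.007]
contact_force: [0.2, 0.3, -0.3]
opening: 0.712
clock: 15.58
tool_pos: [0.5435, -0.1784, 0.1956]
eef_rot: [0.788, 0.615, -0.007, -0.007]
contact_force: [-1.4, -0.3, -1.2]
opening: 0.717
t 15.58 tcp [ 0.5435 -0.1784  0.1956] ydir -14.0 z [-0.019  0.003 -1.   ] q [ 0.04  0.71  0.35  1.77 -0.33  0.74  0.31] F [-1.4 -0.3 -1.2] open 0.717
wrist pointer_tip [ 65. 227.] 0.65 [ 0.548 -0.071  0.1  ]
```

```bash
python3 -m jog '[{"translation":[0,0,0.7],"twist":0,"claw":50},{"translation":[0,0,0.7],"twist":0,"claw":50},{"translation":[0,0,0.5],"twist":0,"claw":50},{"translation":[0,0,0.3],"twist":0,"claw":50},{"translation":[0,0,0.2],"twist":0,"claw":50},{"translation":[0,0,0.15],"twist":0,"claw":50},{"translation":[0,0,0],"twist":0,"claw":50},{"translation":[0,0,0],"twist":0,"claw":50},{"translation":[0,0,0],"twist":0,"claw":78},{"translation":[0,0,0],"twist":0,"claw":85},{"translation":[0,0,0],"twist":0,"claw":90},{"translation":[0,0,0],"twist":0,"claw":90},{"translation":[0,0,0],"twist":0,"claw":90},{"translation":[0,0,-0.4],"twist":0,"claw":90},{"translation":[0,0,-0.8],"twist":0,"claw":90},{"translation":[0,0,-1],"twist":0,"claw":100},{"translation":[0,0,-1],"twist":0,"claw":100},{"translation":[0,0,-1],"twist":0,"claw":100},{"translation":[0,0,0],"twist":0,"claw":100}]' 20;python3 - <<'E'
from h import *
stt(); look('wrist',['pan_top','wheel_top','pointer_tip','mould_0'],'w5',dict(mould_0=.075,pan_top=.075,pointer_tip=.095)); look('top',['mould_0','ring_cutter'])
E
```

```text
clock: 17.37
tool_pos: [0.5475, -0.1827, 0.2697]
eef_rot: [0.789, 0.615, -0.003, -0.001]
contact_force: [0.1, -0.6, -0.0]
opening: 0.997
t 17.37 tcp [ 0.5475 -0.1827  0.2697] ydir -14.2 z [-0.005 -0.002 -1.   ] q [ 0.01  0.62  0.4   1.69 -0.29  0.9   0.28] F [ 0.1 -0.6 -0. ] open 0.997
wrist pan_top [162. 252.] 0.72 [ 0.549 -0.175  0.075]
wrist wheel_top [237. 234.] 0.57 [ 0.497 -0.276  0.059]
wrist mould_0 [173. 249.] 0.7 [ 0.542 -0.188  0.075]
wrist mould_0 [296. 247.] 0.16 [ 0.494 -0.363  0.075]
top mould_0 [255. 191.] 0.77 [0.276 0.214 0.   ]
top mould_0 [150. 190.] 0.76 [0.637 0.229 0.   ]
top mould_0 [204. 233.] 0.74 [0.451 0.076 0.   ]
top mould_0 [172. 219.] 0.73 [0.559 0.128 0.   ]
top mould_0 [215. 193.] 0.58 [0.412 0.213 0.   ]
top mould_0 [179. 149.] 0.49 [0.534 0.369 0.   ]
top ring_cutter [202. 260.] 0.61 [ 0.451 -0.014  0.08 ]
```

View pics/w5.png

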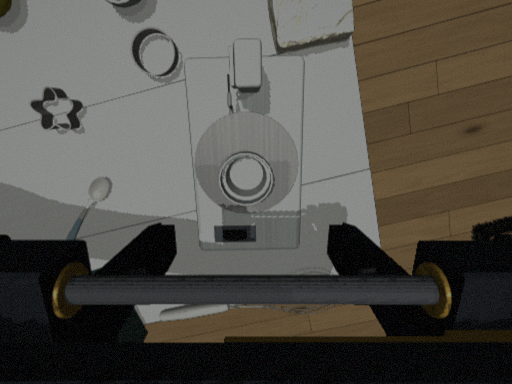

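Run:
```python
from h import *
s=snap('wrist'); 
print('pan',at_z(s,(162.5,247),.075),'rim',at_z(s,(176,246.5),.111))
# project hypothesised circles on picture
im=s['img'][:,:,::-1].copy()
def circ(c,rad,z,col):
    p=[proj(s,[c[0]+rad*np.cos(a),c[1]+rad*np.sin(a),z])[::-1] for a in np.linspace(0,6.28,60)]
    cv2.polylines(im,[np.round(np.array(p)*8).astype(int)],True,col,1,cv2.LINE_AA,3)
pc=(.544,-.1765)
circ(pc,.065,.075,(0,0,255)); circ(pc,.031,.111,(0,255,0))
cv2.imwrite('pics/w5o.png',cv2.resize(im[90:260,140:360],None,fx=3,fy=3))
```

```text
pan [ 0.53575284 -0.16905838  0.075     ] rim [ 0.53454231 -0.17717053  0.111     ]
```

View pics/w5o.png

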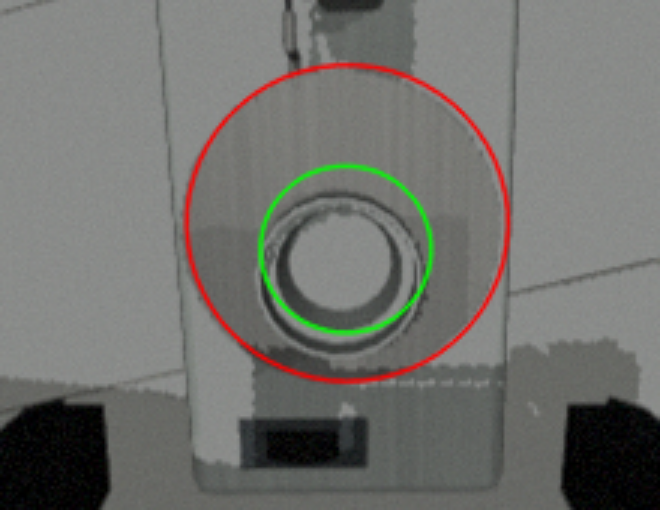

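Pictures 5 and 6: the fitted circle puts the pan centre at (0.544,-0.1765). The mould stands upright but about 9 mm toward the scale's -y, so I'll check the state and then re-centre it.

Run:
```python
from h import *
stt()
for i in range(2):
    s=snap('wrist'); stt()
    for n,z in [('mould_0',.075),('ring_cutter',.0)]:
        for d in r.spot_in(n,'wrist'):
            a=d['rect']; print(n,np.round(a),round(d['confidence'],2),'rimctr~',np.round(at_z(s,((a[1]+a[3])/2,(a[0]+a[2])/2),.108),4))
pc=np.array([.544,-.1765])
st=r.get_state(); print(tool(np.r_[pc,.27]-st['tool_pos']))
```

```text
t 17.82 tcp [ 0.5429 -0.1802  0.2609] ydir -14.1 z [-0.022  0.003 -1.   ] q [ 0.01  0.63  0.4   1.7  -0.29  0.89  0.28] F [-0.2  0.5 -0. ] open 0.998
t 17.87 tcp [ 0.5431 -0.1803  0.2611] ydir -14.1 z [-0.021  0.003 -1.   ] q [ 0.01  0.63  0.4   1.7  -0.29  0.89  0.28] F [ 0.3 -0.4 -0.7] open 1.005
mould_0 [230. 151. 280. 209.] 0.91 rimctr~ [ 0.5424 -0.1846  0.108 ]
mould_0 [235.  45. 244.  90.] 0.59 rimctr~ [ 0.5551 -0.0692  0.108 ]
mould_0 [114.   0. 147.   6.] 0.49 rimctr~ [0.4695 0.0106 0.108 ]
ring_cutter [137.  23. 185.  75.] 0.87 rimctr~ [ 0.4843 -0.0336  0.108 ]
ring_cutter [203.  94. 305. 219.] 0.39 rimctr~ [ 0.5479 -0.159   0.108 ]
t 18.02 tcp [ 0.5434 -0.1804  0.2617] ydir -14.1 z [-0.02   0.003 -1.   ] q [ 0.01  0.63  0.4   1.7  -0.29  0.89  0.28] F [-0.1 -0.7 -0.2] open 1.0
mould_0 [227. 153. 278. 209.] 0.67 rimctr~ [ 0.5397 -0.1854  0.108 ]
mould_0 [111.   0. 148.   4.] 0.44 rimctr~ [0.4693 0.0117 0.108 ]
ring_cutter [138.  27. 184.  77.] 0.97 rimctr~ [ 0.4839 -0.0363  0.108 ]
[ 0.1  -0.01 -0.2 ]
```

```bash
python3 -m jog '[{"translation":[-0.12,0.08,0.8],"twist":0,"claw":100},{"translation":[0,0,0.9],"twist":0,"claw":100},{"translation":[0,0,0.9],"twist":0,"claw":100},{"translation":[0,0,0.8],"twist":0,"claw":100},{"translation":[0,0,0.5],"twist":0,"claw":100},{"translation":[0,0,0.4],"twist":0,"claw":100},{"translation":[0,0,0],"twist":0,"claw":100},{"translation":[0,0,0],"twist":0,"claw":80},{"translation":[0,0,0],"twist":0,"claw":65},{"translation":[0,0,0],"twist":0,"claw":55},{"translation":[0,0,0],"twist":0,"claw":55},{"translation":[0,0,0],"twist":0,"claw":55},{"translation":[0,0,0],"twist":0,"claw":55}]' 15; python3 -c "
from h import *
stt()"; python3 -m jog '[{"translation":[0,0,-0.25],"twist":0,"claw":55},{"translation":[0,0,-0.15],"twist":0,"claw":55},{"translation":[0.1,0.03,0],"twist":0,"claw":55},{"translation":[0.1,0.03,0],"twist":0,"claw":55},{"translation":[0,0,0],"twist":0,"claw":55},{"translation":[0,0,0.2],"twist":0,"claw":55},{"translation":[0,0,0.15],"twist":0,"claw":55},{"translation":[0,0,0],"twist":0,"claw":55},{"translation":[0,0,0],"twist":0,"claw":55},{"translation":[0,0,0],"twist":0,"claw":55}]' 15; python3 -c "
from h import *
stt()"; python3 -m jog '[{"translation":[0,0,0],"twist":0,"claw":80},{"translation":[0,0,0],"twist":0,"claw":85},{"translation":[0,0,0],"twist":0,"claw":90},{"translation":[0,0,0],"twist":0,"claw":90},{"translation":[0,0,-0.4],"twist":0,"claw":90},{"translation":[0,0,-0.8],"twist":0,"claw":90},{"translation":[0,0,-1],"twist":0,"claw":100},{"translation":[0,0,-1],"twist":0,"claw":100},{"translation":[0,0,-1],"twist":0,"claw":100},{"translation":[0,0,0],"twist":0,"claw":100},{"translation":[0,0,0],"twist":0,"claw":100},{"translation":[0,0,0],"twist":0,"claw":100},{"translation":[0,0,0],"twist":0,"claw":100},{"translation":[0,0,0],"twist":0,"claw":100}]' 15
cat >> h.py <<'E'
PC=(.544,-.1765)
def circ(s,im,c,rad,z,col):
    p=[proj(s,[c[0]+rad*np.cos(a),c[1]+rad*np.sin(a),z])[::-1] for a in np.linspace(0,6.28,60)]
    cv2.polylines(im,[np.round(np.array(p)*8).astype(int)],True,col,1,cv2.LINE_AA,3)
E
python3 - <<'E'
from h import *
stt(); s=snap('wrist')
for d in r.spot_in('mould_0','wrist'):
    a=d['rect']; print(np.round(a),round(d['confidence'],2),'rimctr~',np.round(at_z(s,((a[1]+a[3])/2,(a[0]+a[2])/2),.108),4))
im=s['img'][:,:,::-1].copy(); circ(s,im,PC,.065,.075,(0,0,255)); circ(s,im,PC,.031,.111,(0,255,0))
cv2.imwrite('pics/w6o.png',cv2.resize(im[90:260,140:360],None,fx=3,fy=3))
E
```

```text
clock: 19.2
tool_pos: [0.5428, -0.1855, 0.0908]
eef_rot: [0.789, 0.615, -0.006, -0.006]
contact_force: [1.0, -0.3, -0.3]
opening: 0.718
t 19.2 tcp [ 0.5428 -0.1855  0.0908] ydir -14.1 z [-0.018  0.002 -1.   ] q [ 0.1   0.86  0.26  1.83 -0.4   0.52  0.38] F [ 1.  -0.3 -0.3] open 0.718
clock: 20.03
tool_pos: [0.5459, -0.1783, 0.0916]
eef_rot: [0.789, 0.615, -0.007, -0.007]
contact_force: [0.1, -0.5, 0.5]
opening: 0.718
t 20.03 tcp [ 0.5459 -0.1783  0.0916] ydir -14.1 z [-0.02   0.003 -1.   ] q [ 0.08  0.86  0.27  1.83 -0.4   0.53  0.37] F [ 0.1 -0.5  0.5] open 0.718
clock: 21.2
tool_pos: [0.5488, -0.1782, 0.2583]
eef_rot: [0.789, 0.615, -0.008, -0.008]
contact_force: [-0.2, -0.5, -1.2]
opening: 0.998
t 21.2 tcp [ 0.5488 -0.1782  0.2583] ydir -14.1 z [-0.022  0.004 -1.   ] q [ 0.    0.64  0.4   1.69 -0.3   0.9   0.28] F [-0.2 -0.5 -1.2] open 0.998
[226. 148. 281. 204.] 0.75 rimctr~ [ 0.5481 -0.1774  0.108 ]
[102.   0. 146.   8.] 0.54 rimctr~ [0.4701 0.0127 0.108 ]
```

View pics/w6o.png

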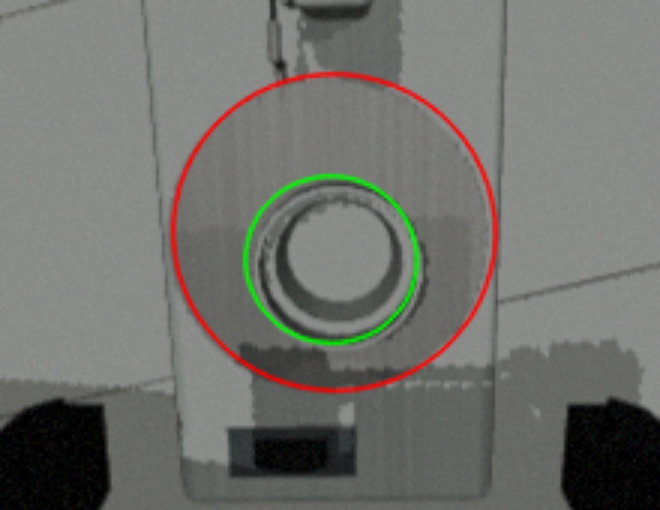

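Picture 7: the mould is now centred to about 3 mm. Next is the mould near (0.55,0.127).

```bash
python3 -m jog '[{"translation":[0.82,-0.2,0],"twist":0,"claw":100},{"translation":[0.82,-0.2,0],"twist":0,"claw":100},{"translation":[0.82,-0.2,0],"twist":0,"claw":100},{"translation":[0.82,-0.2,0],"twist":0,"claw":100},{"translation":[0.82,-0.2,0],"twist":0,"claw":100},{"translation":[0.82,-0.2,0],"twist":0,"claw":100},{"translation":[0.82,-0.2,0],"twist":0,"claw":100},{"translation":[0.82,-0.2,0],"twist":0,"claw":100},{"translation":[0.84,-0.2,0],"twist":0,"claw":100},{"translation":[0,0,0.7],"twist":0,"claw":100},{"translation":[0,0,0.7],"twist":0,"claw":100},{"translation":[0,0,0],"twist":0,"claw":100},{"translation":[0,0,0],"twist":0,"claw":100},{"translation":[0,0,0],"twist":0,"claw":100},{"translation":[0,0,0],"twist":0,"claw":100}]'
cat >> h.py <<'E'
def rims(z=.036,c='wrist',save=None):
    stt(); s=snap(c,save); p=np.array(r.get_state()['tool_pos'])
    for d in r.spot_in('mould_0',c):
        a=d['rect']; q=at_z(s,((a[1]+a[3])/2,(a[0]+a[2])/2),z); print(np.round(a),round(d['confidence'],2),'rim',np.round(q,4),'tool units',tool(q-p))
    return s
E
python3 - <<'E'
from h import *
rims(save='w7')
E
```

```text
clock: 22.55
tool_pos: [0.5522, 0.1254, 0.2063]
eef_rot: [0.789, 0.614, -0.006, -0.006]
contact_force: [0.4, -0.6, 0.3]
opening: 0.999
t 22.55 tcp [0.5522 0.1254 0.2063] ydir -14.2 z [-0.017  0.003 -1.   ] q [-0.53  0.69  0.4   1.78 -0.38  0.76 -0.18] F [ 0.4 -0.6  0.3] open 0.999
[158. 204. 211. 253.] 0.85 rim [0.4514 0.0769 0.036 ] tool units [-1.79 -2.07  4.29]
[ 82.  98. 141. 151.] 0.81 rim [0.4107 0.2175 0.036 ] tool units [ 1.37 -3.92  4.32]
[  0. 124.  49. 176.] 0.62 rim [0.3015 0.2154 0.036 ] tool units [ 0.65 -6.55  4.37]
[292.  15. 357.  84.] 0.59 rim [0.6541 0.234  0.036 ] tool units [3.25 1.88 4.22]
[235. 145. 290. 198.] 0.57 rim [0.5625 0.1242 0.036 ] tool units [0.03 0.33 4.25]
```

```bash
python3 -m jog '[{"translation":[0.02,0.33,0.8],"twist":0,"claw":100},{"translation":[0,0,0.9],"twist":0,"claw":100},{"translation":[0,0,0.9],"twist":0,"claw":100},{"translation":[0,0,0.9],"twist":0,"claw":100},{"translation":[0,0,0.6],"twist":0,"claw":100},{"translation":[0,0,0.4],"twist":0,"claw":100},{"translation":[0,0,0.25],"twist":0,"claw":100},{"translation":[0,0,0],"twist":0,"claw":100},{"translation":[0,0,0],"twist":0,"claw":75},{"translation":[0,0,0],"twist":0,"claw":55},{"translation":[0,0,0],"twist":0,"claw":55},{"translation":[0,0,0],"twist":0,"claw":55},{"translation":[0,0,0],"twist":0,"claw":55},{"translation":[0,0,0],"twist":0,"claw":55}]' 20; python3 -c "
from h import *
stt()"; python3 -m jog '[{"translation":[0,0,-0.4],"twist":0,"claw":55},{"translation":[0,0,-0.8],"twist":0,"claw":55},{"translation":[0,0,-0.9],"twist":0,"claw":55},{"translation":[0,0,-0.9],"twist":0,"claw":55},{"translation":[0,0,-0.9],"twist":0,"claw":55},{"translation":[0,0,-0.9],"twist":0,"claw":55},{"translation":[0,0,-0.7],"twist":0,"claw":55},{"translation":[0,0,0],"twist":0,"claw":55},{"translation":[0,0,0],"twist":0,"claw":55}]' 25; python3 -c "
from h import *
stt(); print(tool(np.array([.5465,-.178,.11])-r.get_state()['tool_pos']))"
```

```text
clock: 23.82
tool_pos: [0.5612, 0.1244, 0.0157]
eef_rot: [0.789, 0.615, -0.006, -0.007]
contact_force: [-0.8, 0.0, 6.4]
opening: 0.702
t 23.82 tcp [0.5612 0.1244 0.0157] ydir -14.1 z [-0.017  0.003 -1.   ] q [-0.41  0.98  0.21  1.84 -0.51  0.39 -0.06] F [-0.8  0.   6.4] open 0.702
clock: 24.57
tool_pos: [0.5653, 0.1238, 0.2361]
eef_rot: [0.789, 0.615, -0.005, -0.006]
contact_force: [-0.5, 0.2, -0.6]
opening: 0.698
t 24.57 tcp [0.5653 0.1238 0.2361] ydir -14.1 z [-0.016  0.004 -1.   ] q [-0.54  0.67  0.43  1.72 -0.36  0.85 -0.19] F [-0.5  0.2 -0.6] open 0.698
[-7.43  1.44  3.13]
```

```bash
python3 -m jog '[{"translation":[-0.82,0.16,0],"twist":0,"claw":55},{"translation":[-0.82,0.16,0],"twist":0,"claw":55},{"translation":[-0.82,0.16,0],"twist":0,"claw":55},{"translation":[-0.82,0.16,0],"twist":0,"claw":55},{"translation":[-0.82,0.16,0],"twist":0,"claw":55},{"translation":[-0.82,0.16,0],"twist":0,"claw":55},{"translation":[-0.82,0.16,0],"twist":0,"claw":55},{"translation":[-0.82,0.16,0],"twist":0,"claw":55},{"translation":[-0.87,0.16,0],"twist":0,"claw":55},{"translation":[0,0,0.8],"twist":0,"claw":55},{"translation":[0,0,0.8],"twist":0,"claw":55},{"translation":[0,0,0.6],"twist":0,"claw":55},{"translation":[0,0,0],"twist":0,"claw":55},{"translation":[0,0,0],"twist":0,"claw":55},{"translation":[0,0,0],"twist":0,"claw":55},{"translation":[0,0,0],"twist":0,"claw":55},{"translation":[0,0,0],"twist":0,"claw":55}]' 25
python3 - <<'E'
from h import *
stt(); print(tool(np.array([.5465,-.178,.103])-r.get_state()['tool_pos']))
s=snap('wrist','w8'); s=snap('scene')
im=s['img'][:,:,::-1]; c=proj(s,[.545,-.18,.1]).astype(int); cv2.imwrite('pics/s8.png',cv2.resize(im[c[0]-60:c[0]+60,c[1]-80:c[1]+80],None,fx=5,fy=5,interpolation=cv2.INTER_CUBIC))
E
```

```text
clock: 25.98
tool_pos: [0.5472, -0.1786, 0.1474]
eef_rot: [0.789, 0.615, -0.006, -0.006]
contact_force: [-0.9, -0.6, -0.4]
opening: 0.696
t 25.98 tcp [ 0.5472 -0.1786  0.1474] ydir -14.1 z [-0.017  0.002 -1.   ] q [ 0.05  0.78  0.32  1.8  -0.37  0.64  0.34] F [-0.9 -0.6 -0.4] open 0.696
[ 0.01 -0.    1.11]
```

View pics/s8.png

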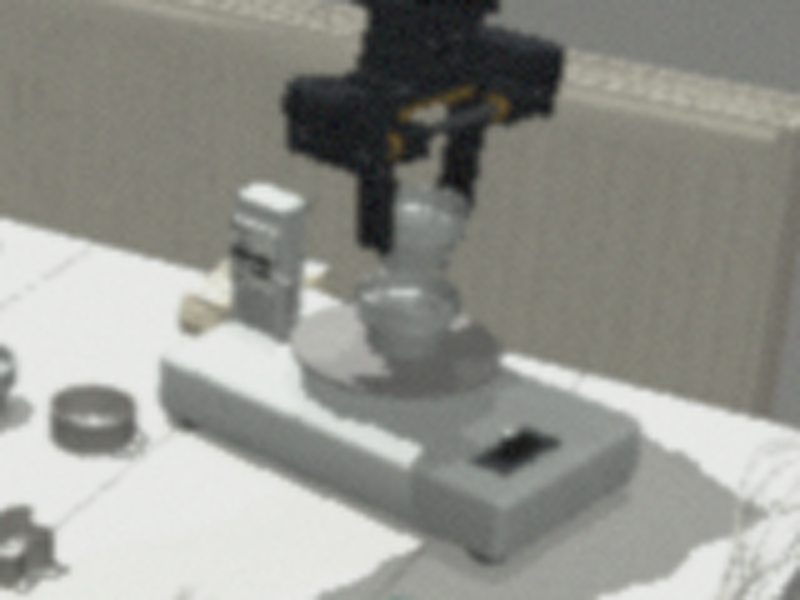

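Picture 8: the held mould hangs upright directly over the first, so I lower and release it.

```bash
python3 -m jog '[{"translation":[0,0,0.4],"twist":0,"claw":55},{"translation":[0,0,0.3],"twist":0,"claw":55},{"translation":[0,0,0.2],"twist":0,"claw":55},{"translation":[0,0,0.2],"twist":0,"claw":55},{"translation":[0,0,0],"twist":0,"claw":55},{"translation":[0,0,0],"twist":0,"claw":55},{"translation":[0,0,0],"twist":0,"claw":55},{"translation":[0,0,0],"twist":0,"claw":55}]' 25; python3 -m jog '[{"translation":[0,0,0],"twist":0,"claw":80},{"translation":[0,0,0],"twist":0,"claw":85},{"translation":[0,0,0],"twist":0,"claw":90},{"translation":[0,0,0],"twist":0,"claw":90},{"translation":[0,0,0],"twist":0,"claw":90},{"translation":[0,0,-0.4],"twist":0,"claw":90},{"translation":[0,0,-0.8],"twist":0,"claw":90},{"translation":[0,0,-1],"twist":0,"claw":100},{"translation":[0,0,-1],"twist":0,"claw":100},{"translation":[0,0,-0.6],"twist":0,"claw":100},{"translation":[0,0,0],"twist":0,"claw":100},{"translation":[0,0,0],"twist":0,"claw":100},{"translation":[0,0,0],"twist":0,"claw":100},{"translation":[0,0,0],"twist":0,"claw":100},{"translation":[0,0,0],"twist":0,"claw":100}]' 15
python3 - <<'E'
from h import *
s=rims(.118,save='w9'); 
im=s['img'][:,:,::-1].copy(); circ(s,im,PC,.065,.07,(0,0,255)); circ(s,im,(.547,-.178),.031,.122,(0,255,0))
A=cv2.resize(im[90:260,140:360],(396,306))
s=snap('scene');rims(0,'top')
im=s['img'][:,:,::-1]; c=proj(s,[.545,-.18,.1]).astype(int); B=cv2.resize(im[c[0]-60:c[0]+60,c[1]-80:c[1]+80],(400,306),interpolation=cv2.INTER_CUBIC)
cv2.imwrite('pics/c9.png',np.hstack([A,B]))
E
```

```text
clock: 26.75
tool_pos: [0.5457, -0.1784, 0.1026]
eef_rot: [0.789, 0.615, -0.006, -0.007]
contact_force: [1.1, 0.6, 1.0]
opening: 0.7
clock: 28.0
tool_pos: [0.5474, -0.1783, 0.2524]
eef_rot: [0.789, 0.615, -0.008, -0.008]
contact_force: [-0.1, 0.2, -0.8]
opening: 0.997
t 28.0 tcp [ 0.5474 -0.1783  0.2524] ydir -14.1 z [-0.022  0.004 -1.   ] q [ 0.    0.65  0.4   1.7  -0.3   0.88  0.29] F [-0.1  0.2 -0.8] open 0.997
[222. 152. 283. 211.] 0.86 rim [ 0.5453 -0.179   0.118 ] tool units [-0.02  0.02  3.36]
[105.   0. 141.   2.] 0.76 rim [0.4739 0.0081 0.118 ] tool units [ 4.08 -2.85  3.42]
[244. 149. 265. 152.] 0.45 rim [ 0.5549 -0.1479  0.118 ] tool units [0.79 0.06 3.36]
t 28.15 tcp [ 0.5479 -0.1786  0.2531] ydir -14.1 z [-0.021  0.003 -1.   ] q [ 0.    0.64  0.4   1.7  -0.3   0.88  0.29] F [ 1.1 -0.2  0.6] open 0.999
[180. 140. 194. 153.] 0.79 rim [0.6488 0.2409 0.    ] tool units [1.08e+01 1.00e-02 6.31e+00]
[182. 205. 198. 226.] 0.74 rim [0.4106 0.2213 0.    ] tool units [ 8.87 -5.64  6.43]
[180. 244. 197. 262.] 0.71 rim [0.2833 0.2236 0.    ] tool units [ 8.15 -8.74  6.5 ]
[138. 166. 158. 188.] 0.61 rim [0.5407 0.3709 0.    ] tool units [13.29 -3.4   6.38]
[221. 194. 240. 212.] 0.44 rim [0.4545 0.0853 0.    ] tool units [ 5.84 -3.75  6.4 ]
```

View pics/c9.png

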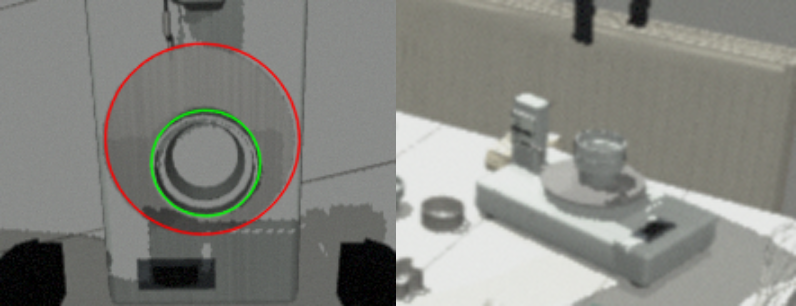

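Picture 9: the second mould is nested and the pile sits in the middle of the pan. Next is the mould at (0.41,0.217).

```bash
python3 -m jog '[{"translation":[0.73,-0.48,0],"twist":0,"claw":100},{"translation":[0.73,-0.48,0],"twist":0,"claw":100},{"translation":[0.73,-0.48,0],"twist":0,"claw":100},{"translation":[0.73,-0.48,0],"twist":0,"claw":100},{"translation":[0.73,-0.48,0],"twist":0,"claw":100},{"translation":[0.73,-0.48,0],"twist":0,"claw":100},{"translation":[0.73,-0.48,0],"twist":0,"claw":100},{"translation":[0.73,-0.48,0],"twist":0,"claw":100},{"translation":[0.73,-0.48,0],"twist":0,"claw":100},{"translation":[0.73,-0.48,0],"twist":0,"claw":100},{"translation":[0.73,-0.48,0],"twist":0,"claw":100},{"translation":[0.73,-0.48,0],"twist":0,"claw":100},{"translation":[0,0,0.6],"twist":0,"claw":100},{"translation":[0,0,0.7],"twist":0,"claw":100},{"translation":[0,0,0],"twist":0,"claw":100},{"translation":[0,0,0],"twist":0,"claw":100},{"translation":[0,0,0],"twist":0,"claw":100},{"translation":[0,0,0],"twist":0,"claw":100}]'
python3 - <<'E'
from h import *
rims(save='w10')
E
```

```text
clock: 29.75
tool_pos: [0.4106, 0.2172, 0.2071]
eef_rot: [0.789, 0.614, -0.005, -0.007]
contact_force: [0.2, 0.2, -0.5]
opening: 0.999
t 29.75 tcp [0.4106 0.2172 0.2071] ydir -14.2 z [-0.017  0.004 -1.   ] q [-0.83  0.58  0.4   2.08 -0.42  0.58 -0.38] F [ 0.2  0.2 -0.5] open 0.999
[281. 241. 332. 275.] 0.97 rim [0.4487 0.0927 0.036 ] tool units [-2.78  1.76  4.25]
[427.  74. 500. 136.] 0.95 rim [0.648  0.2348 0.036 ] tool units [1.88 5.72 4.17]
[128. 169. 181. 216.] 0.91 rim [0.2888 0.2225 0.036 ] tool units [-0.62 -2.91  4.33]
[315.   0. 374.  37.] 0.76 rim [0.537  0.3488 0.036 ] tool units [3.96 2.34 4.23]
[303. 306. 347. 334.] 0.71 rim [ 0.455  -0.0068  0.036 ] tool units [-5.16  2.53  4.23]
[222. 146. 276. 200.] 0.63 rim [0.4045 0.2184 0.036 ] tool units [-0.01 -0.08  4.28]
```

```bash
python3 -m jog '[{"translation":[0,-0.08,0.8],"twist":0,"claw":100},{"translation":[0,0,0.9],"twist":0,"claw":100},{"translation":[0,0,0.9],"twist":0,"claw":100},{"translation":[0,0,0.7],"twist":0,"claw":100},{"translation":[0,0,0.6],"twist":0,"claw":100},{"translation":[0,0,0.4],"twist":0,"claw":100},{"translation":[0,0,0.4],"twist":0,"claw":100},{"translation":[0,0,0],"twist":0,"claw":100},{"translation":[0,0,0],"twist":0,"claw":100},{"translation":[0,0,0],"twist":0,"claw":100}]' 20; python3 -c "
from h import *
stt()"
```

```text
clock: 30.68
tool_pos: [0.4034, 0.2189, 0.0189]
eef_rot: [0.789, 0.615, -0.006, -0.007]
contact_force: [0.6, -0.1, 0.5]
opening: 0.998
t 30.68 tcp [0.4034 0.2189 0.0189] ydir -14.1 z [-0.018  0.003 -1.   ] q [-0.61  0.92  0.03  2.18 -0.61  0.06 -0.22] F [ 0.6 -0.1  0.5] open 0.998
```

Reached within limits. Now I close the jaws and lift.

```bash
python3 -m jog '[{"translation":[0,0,0.08],"twist":0,"claw":75},{"translation":[0,0,0],"twist":0,"claw":55},{"translation":[0,0,0],"twist":0,"claw":55},{"translation":[0,0,0],"twist":0,"claw":55},{"translation":[0,0,0],"twist":0,"claw":55},{"translation":[0,0,0],"twist":0,"claw":55}]' 25; python3 -c "
from h import *
stt()"; python3 -m jog '[{"translation":[0,0,-0.4],"twist":0,"claw":55},{"translation":[0,0,-0.8],"twist":0,"claw":55},{"translation":[0,0,-0.9],"twist":0,"claw":55},{"translation":[0,0,-0.9],"twist":0,"claw":55},{"translation":[0,0,-0.9],"twist":0,"claw":55},{"translation":[0,0,-0.9],"twist":0,"claw":55},{"translation":[0,0,-0.9],"twist":0,"claw":55},{"translation":[0,0,-0.3],"twist":0,"claw":55},{"translation":[0,0,0],"twist":0,"claw":55},{"translation":[0,0,0],"twist":0,"claw":55},{"translation":[0,0,0],"twist":0,"claw":55}]' 25; python3 -c "
from h import *
stt(); print(tool(np.array([.5465,-.178,.11])-r.get_state()['tool_pos']))"
```

```text
clock: 31.18
tool_pos: [0.403, 0.2189, 0.0151]
eef_rot: [0.789, 0.615, -0.006, -0.007]
contact_force: [0.3, 0.3, 5.9]
opening: 0.706
t 31.18 tcp [0.403  0.2189 0.0151] ydir -14.1 z [-0.018  0.003 -1.   ] q [-0.6   0.93  0.02  2.18 -0.62  0.05 -0.21] F [0.3 0.3 5.9] open 0.706
clock: 32.1
tool_pos: [0.406, 0.2179, 0.2534]
eef_rot: [0.788, 0.615, -0.008, -0.007]
contact_force: [0.3, 0.1, -1.1]
opening: 0.71
t 32.1 tcp [0.406  0.2179 0.2534] ydir -14.1 z [-0.022  0.002 -1.   ] q [-0.91  0.51  0.51  2.03 -0.39  0.71 -0.4 ] F [ 0.3  0.1 -1.1] open 0.71
[-8.73  5.89  3.49]
```

```bash
python3 -m jog '[{"translation":[-0.73,0.49,0],"twist":0,"claw":55},{"translation":[-0.73,0.49,0],"twist":0,"claw":55},{"translation":[-0.73,0.49,0],"twist":0,"claw":55},{"translation":[-0.73,0.49,0],"twist":0,"claw":55},{"translation":[-0.73,0.49,0],"twist":0,"claw":55},{"translation":[-0.73,0.49,0],"twist":0,"claw":55},{"translation":[-0.73,0.49,0],"twist":0,"claw":55},{"translation":[-0.73,0.49,0],"twist":0,"claw":55},{"translation":[-0.73,0.49,0],"twist":0,"claw":55},{"translation":[-0.73,0.49,0],"twist":0,"claw":55},{"translation":[-0.73,0.49,0],"twist":0,"claw":55},{"translation":[-0.7,0.49,0],"twist":0,"claw":55},{"translation":[0,0,0.8],"twist":0,"claw":55},{"translation":[0,0,0.8],"twist":0,"claw":55},{"translation":[0,0,0.6],"twist":0,"claw":55},{"translation":[0,0,0],"twist":0,"claw":55},{"translation":[0,0,0],"twist":0,"claw":55},{"translation":[0,0,0],"twist":0,"claw":55},{"translation":[0,0,0],"twist":0,"claw":55}]' 25
python3 - <<'E'
from h import *
stt(); print(tool(np.array([.5465,-.178,.1135])-r.get_state()['tool_pos']))
E
```

```text
clock: 33.68
tool_pos: [0.5493, -0.1781, 0.164]
eef_rot: [0.789, 0.615, -0.006, -0.006]
contact_force: [-0.1, -0.3, 0.6]
opening: 0.708
t 33.68 tcp [ 0.5493 -0.1781  0.164 ] ydir -14.1 z [-0.017  0.002 -1.   ] q [ 0.02  0.76  0.37  1.78 -0.4   0.68  0.37] F [-0.1 -0.3  0.6] open 0.708
[-0.01 -0.05  1.26]
```

```bash
python3 -m jog '[{"translation":[0,-0.05,0.4],"twist":0,"claw":55},{"translation":[0,0,0.3],"twist":0,"claw":55},{"translation":[0,0,0.2],"twist":0,"claw":55},{"translation":[0,0,0.2],"twist":0,"claw":55},{"translation":[0,0,0.15],"twist":0,"claw":55},{"translation":[0,0,0],"twist":0,"claw":55},{"translation":[0,0,0],"twist":0,"claw":55},{"translation":[0,0,0],"twist":0,"claw":55},{"translation":[0,0,0],"twist":0,"claw":55}]' 25; python3 -m jog '[{"translation":[0,0,0],"twist":0,"claw":80},{"translation":[0,0,0],"twist":0,"claw":85},{"translation":[0,0,0],"twist":0,"claw":90},{"translation":[0,0,0],"twist":0,"claw":90},{"translation":[0,0,0],"twist":0,"claw":90},{"translation":[0,0,-0.4],"twist":0,"claw":90},{"translation":[0,0,-0.8],"twist":0,"claw":90},{"translation":[0,0,-1],"twist":0,"claw":100},{"translation":[0,0,-1],"twist":0,"claw":100},{"translation":[0,0,-0.4],"twist":0,"claw":100},{"translation":[0,0,0],"twist":0,"claw":100},{"translation":[0,0,0],"twist":0,"claw":100},{"translation":[0,0,0],"twist":0,"claw":100},{"translation":[0,0,0],"twist":0,"claw":100},{"translation":[0,0,0],"twist":0,"claw":100}]' 15
python3 - <<'E'
from h import *
s=rims(.133,save='w11'); 
im=s['img'][:,:,::-1].copy(); circ(s,im,PC,.065,.065,(0,0,255)); circ(s,im,(.547,-.178),.031,.133,(0,255,0))
A=cv2.resize(im[90:260,140:360],(396,306))
s=snap('scene')
im=s['img'][:,:,::-1]; c=proj(s,[.545,-.18,.1]).astype(int); B=cv2.resize(im[c[0]-60:c[0]+60,c[1]-80:c[1]+80],(400,306),interpolation=cv2.INTER_CUBIC)
cv2.imwrite('pics/c11.png',np.hstack([A,B]))
E
```

```text
clock: 34.43
tool_pos: [0.5459, -0.1773, 0.1134]
eef_rot: [0.789, 0.615, -0.006, -0.007]
contact_force: [0.3, -0.4, -1.0]
opening: 0.71
clock: 35.68
tool_pos: [0.5474, -0.1771, 0.2553]
eef_rot: [0.789, 0.615, -0.008, -0.008]
contact_force: [0.0, -1.0, 0.2]
opening: 1.0
t 35.68 tcp [ 0.5474 -0.1771  0.2553] ydir -14.1 z [-0.022  0.004 -1.   ] q [-0.02  0.65  0.44  1.7  -0.33  0.89  0.31] F [ 0.  -1.   0.2] open 1.0
[224. 155. 284. 214.] 0.92 rim [ 0.5471 -0.1784  0.133 ] tool units [-0.03  0.06  3.06]
[104.   0. 146.   8.] 0.54 rim [0.4787 0.0018 0.133 ] tool units [ 3.92 -2.7   3.11]
```

View pics/c11.png

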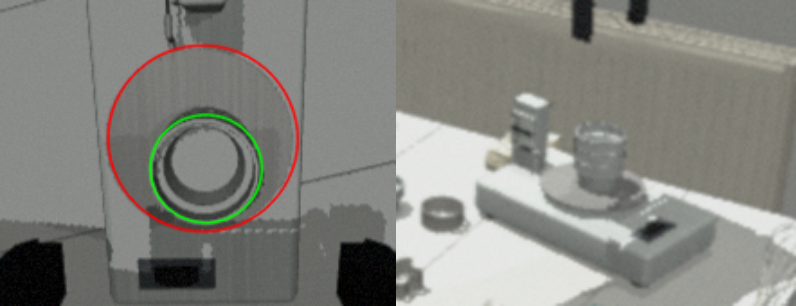

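Picture 10: three moulds nested. Next is the last one, near (0.451,0.077).

```bash
python3 -m jog '[{"translation":[0.79,-0.56,0],"twist":0,"claw":100},{"translation":[0.79,-0.56,0],"twist":0,"claw":100},{"translation":[0.79,-0.56,0],"twist":0,"claw":100},{"translation":[0.79,-0.56,0],"twist":0,"claw":100},{"translation":[0.79,-0.56,0],"twist":0,"claw":100},{"translation":[0.79,-0.56,0],"twist":0,"claw":100},{"translation":[0.79,-0.54,0],"twist":0,"claw":100},{"translation":[0,0,0.6],"twist":0,"claw":100},{"translation":[0,0,0.7],"twist":0,"claw":100},{"translation":[0,0,0],"twist":0,"claw":100},{"translation":[0,0,0],"twist":0,"claw":100},{"translation":[0,0,0],"twist":0,"claw":100},{"translation":[0,0,0],"twist":0,"claw":100}]'
python3 - <<'E'
from h import *
rims(save='w12')
E
```

```text
clock: 36.92
tool_pos: [0.4511, 0.0745, 0.2085]
eef_rot: [0.789, 0.614, -0.006, -0.006]
contact_force: [-0.3, 0.6, 1.0]
opening: 1.003
t 36.92 tcp [0.4511 0.0745 0.2085] ydir -14.2 z [-0.017  0.003 -1.   ] q [-0.53  0.57  0.42  2.09 -0.43  0.58 -0.05] F [-0.3  0.6  1. ] open 1.003
[ 43.  50. 110. 112.] 0.74 rim [0.2889 0.2192 0.036 ] tool units [ 2.52 -4.74  4.39]
[383.   0. 430.   8.] 0.7 rim [0.6392 0.2034 0.036 ] tool units [4.28 3.85 4.24]
[225. 146. 277. 196.] 0.56 rim [0.448  0.0768 0.036 ] tool units [ 0.04 -0.01  4.31]
```

```bash
python3 -m jog '[{"translation":[0.04,0,0.8],"twist":0,"claw":100},{"translation":[0,0,0.9],"twist":0,"claw":100},{"translation":[0,0,0.9],"twist":0,"claw":100},{"translation":[0,0,0.7],"twist":0,"claw":100},{"translation":[0,0,0.6],"twist":0,"claw":100},{"translation":[0,0,0.4],"twist":0,"claw":100},{"translation":[0,0,0.5],"twist":0,"claw":100},{"translation":[0,0,0],"twist":0,"claw":100},{"translation":[0,0,0],"twist":0,"claw":100},{"translation":[0,0,0],"twist":0,"claw":75},{"translation":[0,0,0],"twist":0,"claw":55},{"translation":[0,0,0],"twist":0,"claw":55},{"translation":[0,0,0],"twist":0,"claw":55},{"translation":[0,0,0],"twist":0,"claw":55},{"translation":[0,0,0],"twist":0,"claw":55}]' 25; python3 -c "
from h import *
stt()"; python3 -m jog '[{"translation":[0,0,-0.4],"twist":0,"claw":55},{"translation":[0,0,-0.8],"twist":0,"claw":55},{"translation":[0,0,-0.9],"twist":0,"claw":55},{"translation":[0,0,-0.9],"twist":0,"claw":55},{"translation":[0,0,-0.9],"twist":0,"claw":55},{"translation":[0,0,-0.9],"twist":0,"claw":55},{"translation":[0,0,-0.9],"twist":0,"claw":55},{"translation":[0,0,-0.3],"twist":0,"claw":55},{"translation":[0,0,0],"twist":0,"claw":55},{"translation":[0,0,0],"twist":0,"claw":55},{"translation":[0,0,0],"twist":0,"claw":55}]' 25; python3 -c "
from h import *
stt(); print(tool(np.array([.5465,-.178,.13])-r.get_state()['tool_pos']))"
```

```text
clock: 38.27
tool_pos: [0.4473, 0.0775, 0.0163]
eef_rot: [0.789, 0.615, -0.006, -0.007]
contact_force: [-0.4, 0.1, 7.4]
opening: 0.718
t 38.27 tcp [0.4473 0.0775 0.0163] ydir -14.1 z [-0.017  0.003 -1.   ] q [-0.28  0.92  0.03  2.2  -0.64  0.05  0.12] F [-0.4  0.1  7.4] open 0.718
clock: 39.18
tool_pos: [0.4501, 0.0769, 0.2543]
eef_rot: [0.788, 0.615, -0.008, -0.008]
contact_force: [0.7, 0.7, -0.4]
opening: 0.717
t 39.18 tcp [0.4501 0.0769 0.2543] ydir -14.1 z [-0.022  0.003 -1.   ] q [-0.61  0.51  0.53  2.04 -0.39  0.72 -0.07] F [ 0.7  0.7 -0.4] open 0.717
[-5.59  3.96  3.04]
```

```bash
python3 -m jog '[{"translation":[-0.7,0.5,0],"twist":0,"claw":55},{"translation":[-0.7,0.5,0],"twist":0,"claw":55},{"translation":[-0.7,0.5,0],"twist":0,"claw":55},{"translation":[-0.7,0.5,0],"twist":0,"claw":55},{"translation":[-0.7,0.5,0],"twist":0,"claw":55},{"translation":[-0.7,0.5,0],"twist":0,"claw":55},{"translation":[-0.7,0.5,0],"twist":0,"claw":55},{"translation":[-0.69,0.46,0],"twist":0,"claw":55},{"translation":[0,0,0.8],"twist":0,"claw":55},{"translation":[0,0,0.8],"twist":0,"claw":55},{"translation":[0,0,0.4],"twist":0,"claw":55},{"translation":[0,0,0],"twist":0,"claw":55},{"translation":[0,0,0],"twist":0,"claw":55},{"translation":[0,0,0],"twist":0,"claw":55},{"translation":[0,0,0],"twist":0,"claw":55}]' 25
python3 - <<'E'
from h import *
stt(); print(tool(np.array([.5465,-.178,.125])-r.get_state()['tool_pos']))
E
```

```text
clock: 40.43
tool_pos: [0.5495, -0.179, 0.1737]
eef_rot: [0.789, 0.615, -0.006, -0.006]
contact_force: [-0.6, -0.3, -0.1]
opening: 0.716
t 40.43 tcp [ 0.5495 -0.179   0.1737] ydir -14.1 z [-0.017  0.002 -1.   ] q [-0.    0.76  0.42  1.78 -0.43  0.72  0.4 ] F [-0.6 -0.3 -0.1] open 0.716
[ 0.01 -0.06  1.22]
```

```bash
python3 -m jog '[{"translation":[0.01,-0.06,0.4],"twist":0,"claw":55},{"translation":[0,0,0.3],"twist":0,"claw":55},{"translation":[0,0,0.2],"twist":0,"claw":55},{"translation":[0,0,0.2],"twist":0,"claw":55},{"translation":[0,0,0.13],"twist":0,"claw":55},{"translation":[0,0,0],"twist":0,"claw":55},{"translation":[0,0,0],"twist":0,"claw":55},{"translation":[0,0,0],"twist":0,"claw":55},{"translation":[0,0,0],"twist":0,"claw":55}]' 25; python3 -m jog '[{"translation":[0,0,0],"twist":0,"claw":80},{"translation":[0,0,0],"twist":0,"claw":85},{"translation":[0,0,0],"twist":0,"claw":90},{"translation":[0,0,0],"twist":0,"claw":90},{"translation":[0,0,0],"twist":0,"claw":90},{"translation":[0,0,-0.4],"twist":0,"claw":90},{"translation":[0,0,-0.8],"twist":0,"claw":90},{"translation":[0,0,-1],"twist":0,"claw":100},{"translation":[0,0,-1],"twist":0,"claw":100},{"translation":[0,0,0],"twist":0,"claw":100},{"translation":[0,0,0],"twist":0,"claw":100},{"translation":[0,0,0],"twist":0,"claw":100},{"translation":[0,0,0],"twist":0,"claw":100},{"translation":[0,0,0],"twist":0,"claw":100}]' 15
python3 - <<'E'
from h import *
s=rims(.144,save='w13'); look('wrist',['wheel_top','pointer_tip','zero_mark'],None,dict(pointer_tip=.08))
im=s['img'][:,:,::-1].copy(); circ(s,im,PC,.065,.06,(0,0,255)); circ(s,im,(.547,-.178),.031,.144,(0,255,0))
A=cv2.resize(im[90:260,140:360],(396,306))
s=snap('scene'); print([(np.round(d['location'],1),d['confidence']) for n in ('pointer_tip','zero_mark') for d in r.spot_point(n,'scene')])
im=s['img'][:,:,::-1]; c=proj(s,[.545,-.15,.1]).astype(int); B=cv2.resize(im[c[0]-45:c[0]+45,c[1]-59:c[1]+59],(400,306),interpolation=cv2.INTER_CUBIC)
cv2.imwrite('pics/c13.png',np.hstack([A,B]))
E
```

```text
clock: 41.18
tool_pos: [0.5459, -0.1775, 0.1241]
eef_rot: [0.789, 0.615, -0.006, -0.007]
contact_force: [-0.7, 1.2, 1.5]
opening: 0.721
clock: 42.35
tool_pos: [0.5472, -0.1773, 0.2501]
eef_rot: [0.789, 0.615, -0.008, -0.008]
contact_force: [0.1, -0.1, 0.1]
opening: 1.001
t 42.35 tcp [ 0.5472 -0.1773  0.2501] ydir -14.1 z [-0.022  0.004 -1.   ] q [-0.04  0.66  0.48  1.71 -0.37  0.89  0.35] F [ 0.1 -0.1  0.1] open 1.001
[220. 158. 291. 218.] 0.88 rim [ 0.5485 -0.1777  0.144 ] tool units [0.01 0.09 2.65]
[268. 156. 276. 159.] 0.57 rim [ 0.5699 -0.1536  0.144 ] tool units [0.72 0.46 2.64]
[241. 147. 261. 155.] 0.4 rim [ 0.5531 -0.1429  0.144 ] tool units [ 0.88 -0.01  2.65]
wrist wheel_top [246. 236.] 0.73 [ 0.498 -0.274  0.059]
wrist pointer_tip [ 78. 230.] 0.71 [ 0.547 -0.071  0.08 ]
wrist zero_mark [ 68. 231.] 0.58 [ 0.551 -0.066  0.1  ]
wrist zero_mark [164. 250.] 0.21 [ 0.546 -0.163  0.1  ]
[(array([193.7, 287.5]), 0.87), (array([169.3, 197.3]), 0.62), (array([182.8, 289.1]), 0.54)]
```

View pics/c13.png

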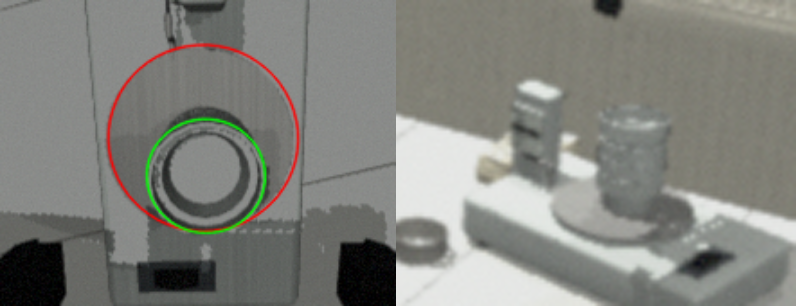

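Picture 11: all four are nested and centred. Now I take a close look at the dial from the robot's side.

```bash
python3 -m jog '[{"translation":[0.35,-0.9,0],"twist":0,"claw":0},{"translation":[0.35,-0.9,0],"twist":0,"claw":0},{"translation":[0.35,-0.9,0],"twist":0,"claw":0},{"translation":[0.33,-0.88,0],"twist":0,"claw":0},{"translation":[0,0,0.9],"twist":0,"claw":0},{"translation":[0,0,0.9],"twist":0,"claw":0},{"translation":[0,0,0.9],"twist":0,"claw":0},{"translation":[0,0,0.8],"twist":0,"claw":0},{"translation":[0,0,0],"twist":0,"claw":0},{"translation":[0,0,0],"twist":0,"claw":0},{"translation":[0,0,0],"twist":0,"claw":0},{"translation":[0,0,0],"twist":0,"claw":0},{"translation":[0,0,0],"twist":0,"claw":0}]' 10
python3 - <<'E'
from h import *
stt(); s=snap('wrist','w14')
for n in ('pointer_tip','zero_mark'):
    for d in r.spot_point(n,'wrist'): print(n,np.round(d['location'],1),round(d['confidence'],2))
for p in ([-.02,.108,.08],[-.014,.108,.1],[-.014,.108,.08]):
    c,q=np.cos(-.2496),np.sin(-.2496); print(p,proj(s,[PC[0]+c*p[0]-q*p[1],PC[1]+q*p[0]+c*p[1],p[2]]))
rims(0,'top')
E
```

```text
clock: 43.88
tool_pos: [0.4212, -0.0893, 0.1159]
eef_rot: [0.789, 0.615, -0.006, -0.006]
contact_force: [0.1, -0.6, 0.6]
opening: 0.039
t 43.88 tcp [ 0.4212 -0.0893  0.1159] ydir -14.1 z [-0.016  0.002 -1.   ] q [-0.03  0.71  0.22  2.24 -0.59  0.26  0.46] F [ 0.1 -0.6  0.6] open 0.039
zero_mark [143.4 468.5] 0.89
[-0.02, 0.108, 0.08] [138.18644231 441.04245309]
[-0.014, 0.108, 0.1] [141.83278715 474.21184933]
[-0.014, 0.108, 0.08] [138.23513741 450.53461257]
t 44.03 tcp [ 0.4207 -0.089   0.1152] ydir -14.1 z [-0.017  0.002 -1.   ] q [-0.03  0.71  0.21  2.24 -0.59  0.25  0.46] F [0.1 0.2 0.2] open 0.007
[176. 139. 193. 149.] 0.66 rim [ 0.6572  0.2498 -0.    ] tool units [9.66 3.73 2.79]
[181. 242. 197. 266.] 0.62 rim [0.2805 0.2226 0.    ] tool units [ 6.71 -5.24  2.96]
[304. 157. 328. 179.] 0.61 rim [ 0.579  -0.2049  0.    ] tool units [-1.84  4.6   2.8 ]
[138. 168. 158. 187.] 0.51 rim [0.5392 0.371  0.    ] tool units [11.88  0.13  2.85]
[338. 184. 341. 196.] 0.34 rim [ 0.5025 -0.2849  0.    ] tool units [-4.25  3.23  2.83]
[270. 166. 282. 174.] 0.28 rim [ 0.5699 -0.0675  0.    ] tool units [1.44 3.54 2.81]
```

View pics/w14.png

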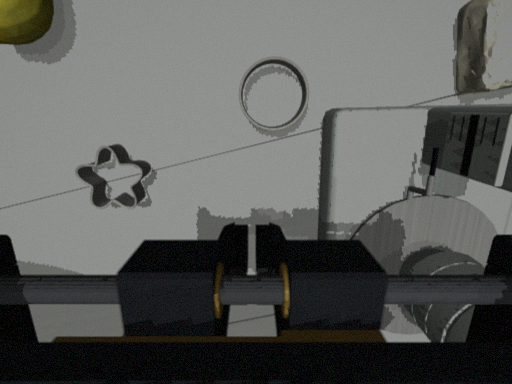

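Picture 12: the zero band is at column 468 and the pointer tip at about column 434, so the strip must go down some 20 mm. The network finds only the red and teal look-alikes left on the table. I go above the wheel next.

```bash
python3 -m jog '[{"translation":[-0.8,0.54,0],"twist":0,"claw":0},{"translation":[-0.8,0.54,0],"twist":0,"claw":0},{"translation":[-0.8,0.54,0],"twist":0,"claw":0},{"translation":[-0.8,0.54,0],"twist":0,"claw":0},{"translation":[-0.78,0.54,0],"twist":0,"claw":0},{"translation":[0,0,0.5],"twist":0,"claw":0},{"translation":[0,0,0.5],"twist":0,"claw":0},{"translation":[0,0,0.2],"twist":0,"claw":0},{"translation":[0,0,0],"twist":0,"claw":0},{"translation":[0,0,0],"twist":0,"claw":0},{"translation":[0,0,0],"twist":0,"claw":0}]' 10
python3 - <<'E'
from h import *
stt(); p=np.array(r.get_state()['tool_pos']); print(tool([.4861,-.2701,.0565]-p))
c,q=np.cos(.2496),np.sin(.2496); d=p[:2]-PC; print('local',c*d[0]-q*d[1],q*d[0]+c*d[1])
E
```

```text
clock: 45.05
tool_pos: [0.4854, -0.2694, 0.0653]
eef_rot: [0.788, 0.615, -0.007, -0.007]
contact_force: [0.1, -1.0, -0.4]
opening: 0.004
t 45.05 tcp [ 0.4854 -0.2694  0.0653] ydir -14.1 z [-0.018  0.002 -1.   ] q [ 0.28  0.89  0.25  1.9  -0.47  0.43  0.63] F [ 0.1 -1.  -0.4] open 0.004
[-0.01  0.03  0.22]
local -0.033861499290778085 -0.1045401937238348
```

```bash
python3 -m jog '[{"translation":[0,0,0.1],"twist":0,"claw":0},{"translation":[0,0,0.06],"twist":0,"claw":0},{"translation":[0,0,0.06],"twist":0,"claw":0},{"translation":[0,0,0],"twist":0,"claw":0},{"translation":[0,0,0],"twist":0,"claw":0},{"translation":[0,0,0],"twist":0,"claw":0}]'; python3 -m jog '[{"translation":[0,0.07,0],"twist":0,"claw":0},{"translation":[0,0.07,0],"twist":0,"claw":0},{"translation":[0,0.07,0],"twist":0,"claw":0},{"translation":[0,0.07,0],"twist":0,"claw":0},{"translation":[0,0.07,0],"twist":0,"claw":0}]';python3 -m jog '[{"translation":[0,0.07,0],"twist":0,"claw":0},{"translation":[0,0.07,0],"twist":0,"claw":0},{"translation":[0,0.07,0],"twist":0,"claw":0},{"translation":[0,0.07,0],"twist":0,"claw":0},{"translation":[0,0,0],"twist":0,"claw":0},{"translation":[0,0,0],"twist":0,"claw":0}]'
python3 - <<'E'
from h import *
s=snap('scene'); print([(n,np.round(d['location'],1),round(d['confidence'],2)) for n in ('pointer_tip','zero_mark') for d in r.spot_point(n,'scene')])
E
```

```text
clock: 45.55
tool_pos: [0.4851, -0.2695, 0.056]
eef_rot: [0.789, 0.615, -0.006, -0.007]
contact_force: [1.2, 0.6, 2.9]
opening: 0.005
clock: 45.97
tool_pos: [0.4989, -0.2727, 0.0555]
eef_rot: [0.788, 0.615, -0.006, -0.007]
contact_force: [-1.1, 2.5, 3.8]
opening: 0.008
clock: 46.47
tool_pos: [0.5103, -0.2755, 0.0553]
eef_rot: [0.788, 0.615, -0.006, -0.006]
contact_force: [1.7, 2.1, 3.2]
opening: 0.006
[('pointer_tip', array([192.3, 289. ]), 0.63), ('zero_mark', array([186.4, 288.3]), 0.69), ('zero_mark', array([223.5, 317.4]), 0.49)]
```

```bash
python3 -m jog '[{"translation":[0,0,-0.2],"twist":0,"claw":0},{"translation":[0,0,-0.15],"twist":0,"claw":0},{"translation":[0,-0.33,0],"twist":0,"claw":0},{"translation":[0,-0.3,0],"twist":0,"claw":0},{"translation":[0,0,0],"twist":0,"claw":0},{"translation":[0,0,0.2],"twist":0,"claw":0},{"translation":[0,0,0.13],"twist":0,"claw":0},{"translation":[0,0,0],"twist":0,"claw":0},{"translation":[0,0,0],"twist":0,"claw":0},{"translation":[0,0.07,0],"twist":0,"claw":0},{"translation":[0,0.07,0],"twist":0,"claw":0},{"translation":[0,0.07,0],"twist":0,"claw":0},{"translation":[0,0.07,0],"twist":0,"claw":0},{"translation":[0,0.07,0],"twist":0,"claw":0},{"translation":[0,0.07,0],"twist":0,"claw":0},{"translation":[0,0.07,0],"twist":0,"claw":0}]'; python3 -m jog '[{"translation":[0,0,0],"twist":0,"claw":0},{"translation":[0,0,0],"twist":0,"claw":0},{"translation":[0,0,-0.2],"twist":0,"claw":0},{"translation":[0,0,-0.6],"twist":0,"claw":0},{"translation":[0,0,-0.8],"twist":0,"claw":0}]'
python3 - <<'E'
from h import *
stt(); p=np.array(r.get_state()['tool_pos']); print(tool([.4212,-.0893,.1159]-p))
E
```

```text
clock: 47.95
tool_pos: [0.5042, -0.2745, 0.0562]
eef_rot: [0.789, 0.615, -0.007, -0.007]
contact_force: [-1.1, -1.9, 2.9]
opening: 0.003
clock: 48.37
tool_pos: [0.5034, -0.2721, 0.1189]
eef_rot: [0.788, 0.615, -0.007, -0.011]
contact_force: [0.2, -1.0, -1.1]
opening: 0.01
t 48.37 tcp [ 0.5034 -0.2721  0.1189] ydir -14.1 z [-0.025  0.008 -1.   ] q [ 0.23  0.83  0.33  1.82 -0.43  0.59  0.58] F [ 0.2 -1.  -1.1] open 0.01
[ 3.93 -3.1   0.16]
```

```bash
python3 -m jog '[{"translation":[0.78,-0.52,0],"twist":0,"claw":0},{"translation":[0.78,-0.52,0],"twist":0,"claw":0},{"translation":[0.78,-0.52,0],"twist":0,"claw":0},{"translation":[0.78,-0.52,0],"twist":0,"claw":0},{"translation":[0.8,-0.55,0],"twist":0,"claw":0},{"translation":[0,0,0.6],"twist":0,"claw":0},{"translation":[0,0,0],"twist":0,"claw":0},{"translation":[0,0,0],"twist":0,"claw":0},{"translation":[0,0,0],"twist":0,"claw":0},{"translation":[0,0,0],"twist":0,"claw":0},{"translation":[0,0,0],"twist":0,"claw":0}]'
python3 - <<'E'
from h import *
stt(); s=snap('wrist','w15')
for n in ('pointer_tip','zero_mark'):
    for d in r.spot_point(n,'wrist'): print(n,np.round(d['location'],1),round(d['confidence'],2))
def L(p):
    c,q=np.cos(-.2496),np.sin(-.2496); return [PC[0]+c*p[0]-q*p[1],PC[1]+q*p[0]+c*p[1],p[2]]
for p in ([-.018,.108,.08],[-.012,.108,.1],[-.012,.108,.08],[-.012,.108,.14],[-.008,.087,.14],[-.008,.129,.14],[-.008,.087,.05]): print(p,np.round(proj(s,L(p)),1))
im=cv2.imread('pics/w15.png'); cv2.imwrite('pics/c15.png',cv2.resize(im[80:230,362:512],(750,600),interpolation=cv2.INTER_CUBIC))
E
```

```text
clock: 49.28
tool_pos: [0.4414, -0.0981, 0.0985]
eef_rot: [0.789, 0.614, -0.006, -0.006]
contact_force: [-0.3, 0.8, 0.6]
opening: 0.007
t 49.28 tcp [ 0.4414 -0.0981  0.0985] ydir -14.3 z [-0.018  0.002 -1.   ] q [-0.01  0.76  0.21  2.19 -0.58  0.26  0.46] F [-0.3  0.8  0.6] open 0.007
pointer_tip [141.6 418.1] 0.86
zero_mark [137.7 431.8] 0.93
zero_mark [243.5 373.8] 0.51
[-0.018, 0.108, 0.08] [134.4 427.2]
[-0.012, 0.108, 0.1] [138.  462.6]
[-0.012, 0.108, 0.08] [134.5 437.7]
[-0.012, 0.108, 0.14] [149.2 540.5]
[-0.008, 0.087, 0.14] [203.5 535. ]
[-0.008, 0.129, 0.14] [ 88.2 570.3]
[-0.008, 0.087, 0.05] [161.1 410.9]
```

View pics/c15.png

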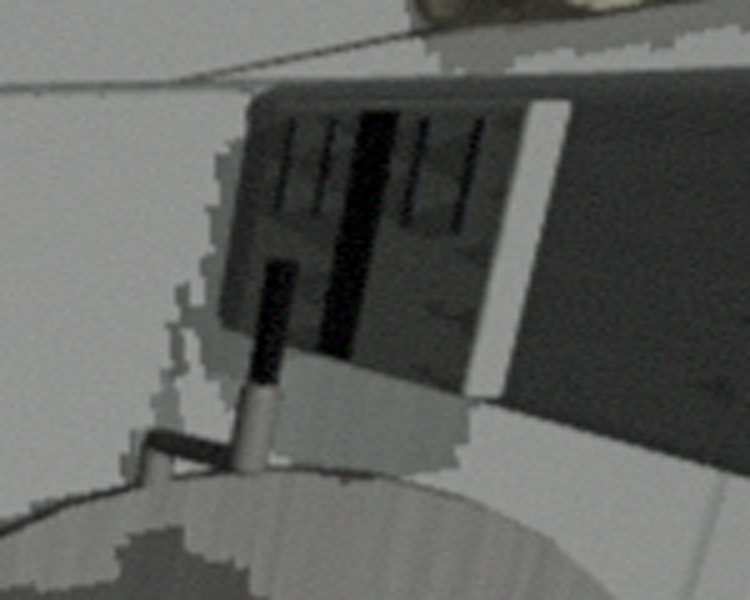

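Picture 13: the pointer tip is at crop (283,262) and the zero band centre at the same row at x≈352. The lines are about 44 px apart per 8 mm. I need the pointer's stand-off for parallax, so I look from straight above too.

```bash
python3 -m jog '[{"translation":[0,0,-0.8],"twist":0,"claw":0},{"translation":[0,0,-0.8],"twist":0,"claw":0},{"translation":[0,0,-0.6],"twist":0,"claw":0},{"translation":[-0.1,0.62,0],"twist":0,"claw":0},{"translation":[-0.1,0.62,0],"twist":0,"claw":0},{"translation":[-0.1,0.62,0],"twist":0,"claw":0},{"translation":[-0.1,0.61,0],"twist":0,"claw":0},{"translation":[0,0,0],"twist":0,"claw":0},{"translation":[0,0,0],"twist":0,"claw":0},{"translation":[0,0,0],"twist":0,"claw":0},{"translation":[0,0,0],"twist":0,"claw":0},{"translation":[0,0,0],"twist":0,"claw":0}]'
python3 - <<'E'
from h import *
stt(); s=snap('wrist','w16')
for n in ('pointer_tip','zero_mark'):
    for d in r.spot_point(n,'wrist'): print(n,np.round(d['location'],1),round(d['confidence'],2))
def L(p):
    c,q=np.cos(-.2496),np.sin(-.2496); return [PC[0]+c*p[0]-q*p[1],PC[1]+q*p[0]+c*p[1],p[2]]
for p in ([-.018,.108,.08],[-.012,.108,.08],[-.008,.087,.14],[-.008,.129,.14],[.019,.087,.14]): print(p,np.round(proj(s,L(p)),1))
im=cv2.imread('pics/w16.png'); cv2.imwrite('pics/c16.png',cv2.resize(im[40:140,190:320],(780,600),interpolation=cv2.INTER_CUBIC))
E
```

```text
clock: 50.43
tool_pos: [0.5334, -0.1361, 0.184]
eef_rot: [0.789, 0.615, -0.007, -0.008]
contact_force: [0.8, -0.3, -0.4]
opening: 0.004
t 50.43 tcp [ 0.5334 -0.1361  0.184 ] ydir -14.1 z [-0.02   0.004 -1.   ] q [-0.09  0.72  0.44  1.85 -0.45  0.7   0.36] F [ 0.8 -0.3 -0.4] open 0.004
pointer_tip [113.3 252.2] 0.77
pointer_tip [240.2 277.4] 0.53
pointer_tip [107.  257.2] 0.23
pointer_tip [ 35.4 349.5] 0.17
zero_mark [107.6 255.7] 0.49
[-0.018, 0.108, 0.08] [108.7 256.6]
[-0.012, 0.108, 0.08] [108.7 263.6]
[-0.008, 0.087, 0.14] [141.1 270.9]
[-0.008, 0.129, 0.14] [ 74.2 272.4]
[0.019, 0.087, 0.14] [141.3 311. ]
```

View pics/c16.png

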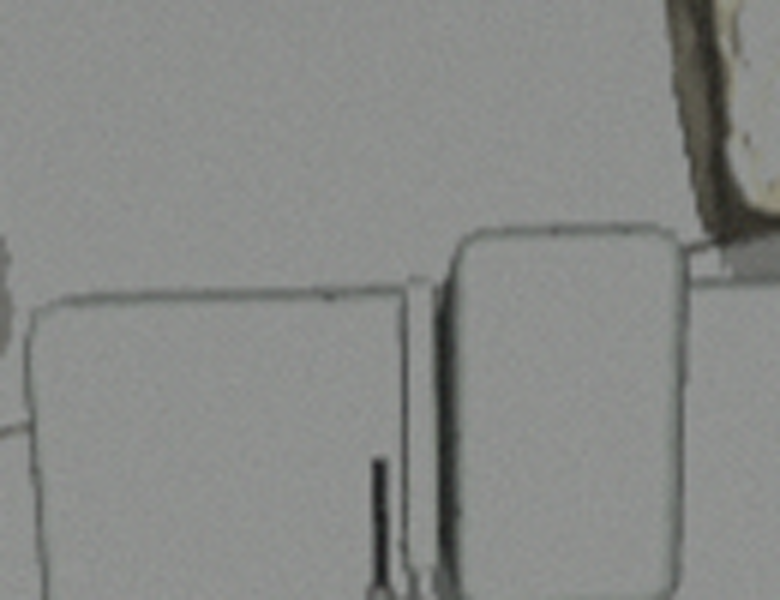

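```bash
cat > tri.py <<'E'
from h import *
from scipy.optimize import least_squares
def cam(pos,quat):
    s=dict(K); T=np.eye(4);T[:3,:3]=R.from_quat(quat).as_matrix();T[:3,3]=pos; M=T@TC
    s['origin']=M[:3,3]; s['rotation']=M[:3,:3]; return s
raw=r.snapshot('wrist'); TC=np.array(raw['T_tool_cam']); K={k:raw[k] for k in('fx','fy','cx','cy')}
yaw=-.2496
def L(p):
    c,q=np.cos(yaw),np.sin(yaw); return [PC[0]+c*p[0]-q*p[1],PC[1]+q*p[0]+c*p[1],p[2]]
E
python3 - <<'E'
from tri import *
A=cam([.4414,-.0981,.0985],[.789,.614,-.006,-.006])   # oblique
st=r.get_state(); B=cam(st['tool_pos'],st['eef_rot'])  # above
def tri(pa,pb):
    f=lambda p: np.r_[proj(A,L(p))-pa, proj(B,L(p))-pb]
    o=least_squares(f,[-.015,.1,.09],x_scale=.01); return np.round(o.x,4),np.round(o.fun,1)
print('pointer',tri((145.5,418.6),(116.7,253.3)))
# zero band point at pointer's row; strip front x from above (top edge z~zero+.022)
for x in np.arange(-.020,-.012,.001):
    fx=lambda z: proj(A,L([x,.1,z]))[1]-(362+352/5)
    from scipy.optimize import brentq
    z=brentq(fx,.05,.13); print(round(x,3),'zero z',round(z,4),'col above of top edge',np.round(proj(B,L([x,.108,z+.022])),1))
E
```

```text
pointer (array([-0.02  ,  0.1013,  0.0771]), array([ 0.1, -0. , -0.1,  0. ]))
-0.02 zero z 0.0909 col above of top edge [108.6 252.7]
-0.019 zero z 0.0892 col above of top edge [108.6 254.1]
-0.018 zero z 0.0876 col above of top edge [108.6 255.4]
-0.017 zero z 0.0859 col above of top edge [108.6 256.8]
-0.016 zero z 0.0842 col above of top edge [108.6 258.1]
-0.015 zero z 0.0826 col above of top edge [108.6 259.3]
-0.014 zero z 0.0809 col above of top edge [108.6 260.6]
-0.013 zero z 0.0793 col above of top edge [108.6 261.8]
```

Triangulated: the pointer is at z≈77 mm and the zero band at ≈85 mm, so about 8 mm remain, or roughly 22 mm of fingertip travel. I roll about 21 mm more.

```bash
python3 -m jog '[{"translation":[-0.9,-0.06,0],"twist":0,"claw":0},{"translation":[-0.9,-0.06,0],"twist":0,"claw":0},{"translation":[-0.9,-0.06,0],"twist":0,"claw":0},{"translation":[-0.84,-0.05,0],"twist":0,"claw":0},{"translation":[0,0,0],"twist":0,"claw":0},{"translation":[0,0,0.9],"twist":0,"claw":0},{"translation":[0,0,0.9],"twist":0,"claw":0},{"translation":[0,0,0.7],"twist":0,"claw":0},{"translation":[0,0,0.4],"twist":0,"claw":0},{"translation":[0,0,0],"twist":0,"claw":0},{"translation":[0,0,0],"twist":0,"claw":0},{"translation":[0,0,0],"twist":0,"claw":0},{"translation":[0,0,0],"twist":0,"claw":0}]'
python3 - <<'E'
from h import *
stt(); print(tool([.4885,-.2705,.0565]-np.array(r.get_state()['tool_pos'])))
E
```

```text
clock: 51.72
tool_pos: [0.4897, -0.2719, 0.0699]
eef_rot: [0.789, 0.615, -0.006, -0.006]
contact_force: [-0.7, -0.2, -0.9]
opening: 0.005
t 51.72 tcp [ 0.4897 -0.2719  0.0699] ydir -14.1 z [-0.017  0.001 -1.   ] q [ 0.26  0.89  0.28  1.88 -0.5   0.45  0.66] F [-0.7 -0.2 -0.9] open 0.005
[ 0.03 -0.03  0.34]
```

```bash
python3 -m jog '[{"translation":[0.03,-0.03,0.2],"twist":0,"claw":0},{"translation":[0,0,0.08],"twist":0,"claw":0},{"translation":[0,0,0.06],"twist":0,"claw":0},{"translation":[0,0,0],"twist":0,"claw":0},{"translation":[0,0,0],"twist":0,"claw":0},{"translation":[0,0,0],"twist":0,"claw":0}]';python3 -m jog '[{"translation":[0,0.07,0],"twist":0,"claw":0},{"translation":[0,0.07,0],"twist":0,"claw":0},{"translation":[0,0.07,0],"twist":0,"claw":0},{"translation":[0,0.07,0],"twist":0,"claw":0},{"translation":[0,0.07,0],"twist":0,"claw":0},{"translation":[0,0.07,0],"twist":0,"claw":0},{"translation":[0,0.07,0],"twist":0,"claw":0},{"translation":[0,0.04,0],"twist":0,"claw":0},{"translation":[0,0,0],"twist":0,"claw":0},{"translation":[0,0,0],"twist":0,"claw":0}]'; python3 -m jog '[{"translation":[0,0,-0.2],"twist":0,"claw":0},{"translation":[0,0,-0.5],"twist":0,"claw":0},{"translation":[0,0,-0.6],"twist":0,"claw":0},{"translation":[0,0,0],"twist":0,"claw":0},{"translation":[0,0,0],"twist":0,"claw":0},{"translation":[0,0,0],"twist":0,"claw":0}]'
python3 - <<'E'
from h import *
stt(); print(tool([.4414,-.0981,.0985]-np.array(r.get_state()['tool_pos'])))
E
```

```text
clock: 52.22
tool_pos: [0.4879, -0.2698, 0.0552]
eef_rot: [0.789, 0.615, -0.006, -0.007]
contact_force: [1.2, 0.5, 4.6]
opening: 0.006
clock: 53.05
tool_pos: [0.509, -0.2749, 0.0545]
eef_rot: [0.788, 0.615, -0.006, -0.007]
contact_force: [1.3, 2.6, 5.2]
opening: 0.006
clock: 53.55
tool_pos: [0.5086, -0.2753, 0.1061]
eef_rot: [0.789, 0.615, -0.007, -0.007]
contact_force: [-0.9, -0.2, -0.0]
opening: 0.006
t 53.55 tcp [ 0.5086 -0.2753  0.1061] ydir -14.1 z [-0.02   0.003 -1.   ] q [ 0.22  0.85  0.34  1.81 -0.47  0.58  0.61] F [-0.9 -0.2 -0. ] open 0.006
[ 3.89 -2.71  0.24]
```

```bash
python3 -m jog '[{"translation":[0.78,-0.54,0],"twist":0,"claw":0},{"translation":[0.78,-0.54,0],"twist":0,"claw":0},{"translation":[0.78,-0.54,0],"twist":0,"claw":0},{"translation":[0.78,-0.54,0],"twist":0,"claw":0},{"translation":[0.77,-0.54,0],"twist":0,"claw":0},{"translation":[0,0,0.2],"twist":0,"claw":0},{"translation":[0,0,0],"twist":0,"claw":0},{"translation":[0,0,0],"twist":0,"claw":0},{"translation":[0,0,0],"twist":0,"claw":0},{"translation":[0,0,0],"twist":0,"claw":0},{"translation":[0,0,0],"twist":0,"claw":0}]'
python3 - <<'E'
from h import *
stt(); s=snap('wrist','w17')
for n in ('pointer_tip','zero_mark'):
    for d in r.spot_point(n,'wrist'): print(n,np.round(d['location'],1),round(d['confidence'],2))
im=cv2.imread('pics/w17.png'); cv2.imwrite('pics/c17.png',cv2.resize(im[80:230,362:512],(750,600),interpolation=cv2.INTER_CUBIC))
E
```

```text
clock: 54.47
tool_pos: [0.4426, -0.0992, 0.1003]
eef_rot: [0.789, 0.614, -0.007, -0.006]
contact_force: [-0.1, 0.2, -0.0]
opening: 0.007
t 54.47 tcp [ 0.4426 -0.0992  0.1003] ydir -14.2 z [-0.019  0.002 -1.   ] q [-0.03  0.76  0.24  2.18 -0.62  0.28  0.5 ] F [-0.1  0.2 -0. ] open 0.007
pointer_tip [308.6 435.8] 0.59
pointer_tip [142.9 413.3] 0.57
zero_mark [133.9 420.6] 0.76
```

View pics/c17.png

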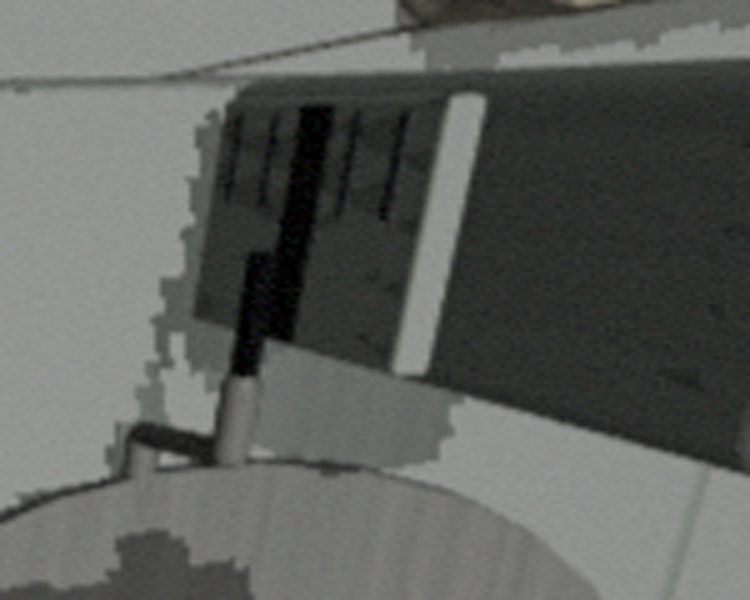

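Picture 15: the band (centre x≈292 at row 255) stands 33 px right of the pointer (259). The pointer's 3.4 mm stand-off accounts for about 30 px of that, so they are level to about 0.5 mm. I retract and cross-check with the scene camera.

```bash
python3 -m jog '[{"translation":[0,0,-1],"twist":0,"claw":0},{"translation":[0,0,-1],"twist":0,"claw":0},{"translation":[0,0,-1],"twist":0,"claw":0},{"translation":[0,0,-1],"twist":0,"claw":0},{"translation":[0.8,0,-0.5],"twist":0,"claw":0},{"translation":[0.8,0,0],"twist":0,"claw":0},{"translation":[0.8,0,0],"twist":0,"claw":0},{"translation":[0.8,0,0],"twist":0,"claw":0},{"translation":[0,0,0],"twist":0,"claw":0},{"translation":[0,0,0],"twist":0,"claw":0},{"translation":[0,0,0],"twist":0,"claw":0}]'
python3 - <<'E'
from tri import *
stt(); ims=[];P={'pointer_tip':[],'zero_mark':[]}
for i in range(8):
    s=snap('scene'); ims.append(s['img'].astype(float))
    for n in P:
        for d in r.spot_point(n,'scene'):
            l=np.array(d['location'])
            if abs(l-[190,289]).max()<12: P[n].append(l)
for n in P: print(n,np.round(np.mean(P[n],0),2),np.round(np.std(P[n],0),2),len(P[n]))
for p in ([-.020,.1013,.0771],[-.0166,.108,.0771],[-.0166,.108,.0821]): print(p,np.round(proj(s,L(p)),2))
for n,z in [('ring_cutter',0),('pepper_mill',0)]:
    for d in r.spot_point(n,'scene'): print(n,np.round(at_z(s,d['location'],z),3),round(d['confidence'],2))
top=snap('top')
for n in ('ring_cutter','pepper_mill'):
    for d in r.spot_point(n,'top'): print('top',n,np.round(at_z(top,d['location'],0),3),round(d['confidence'],2))
im=np.mean(ims,0).astype(np.uint8)[:,:,::-1]
A=cv2.resize(im[150:225,270:345],(600,600),interpolation=cv2.INTER_CUBIC)
B=cv2.resize(top['img'][100:300,100:400,::-1],(200,600//4)); C=np.zeros((600,200,3),np.uint8); C[:150]=B
g=cv2.resize(im[170:215,278:300],(200,409),interpolation=cv2.INTER_NEAREST); C[180:589]=g
cv2.imwrite('pics/fin.png',np.hstack([A,C]))
E
```

```text
clock: 55.53
tool_pos: [0.4765, 0.0248, 0.2799]
eef_rot: [0.789, 0.615, -0.007, -0.007]
contact_force: [-0.2, -0.2, 0.5]
opening: 0.009
t 55.58 tcp [0.4764 0.0242 0.28  ] ydir -14.3 z [-0.02   0.002 -1.   ] q [-0.53  0.51  0.61  1.95 -0.4   0.82  0.05] F [ 0.3 -0.7 -0. ] open 0.007
pointer_tip [190.5  288.41] [1.11 0.76] 8
zero_mark [190.64 289.7 ] [2.68 1.64] 9
[-0.02, 0.1013, 0.0771] [191.91 289.87]
[-0.0166, 0.108, 0.0771] [190.95 289.01]
[-0.0166, 0.108, 0.0821] [189.52 289.09]
ring_cutter [ 0.599 -0.242  0.   ] 0.66
ring_cutter [0.481 0.012 0.   ] 0.65
pepper_mill [ 0.669 -0.023  0.   ] 0.36
top ring_cutter [ 0.461 -0.019  0.   ] 0.57
top ring_cutter [ 0.542 -0.186  0.   ] 0.3
top pepper_mill [0.441 0.395 0.   ] 0.55
```

View pics/fin.png

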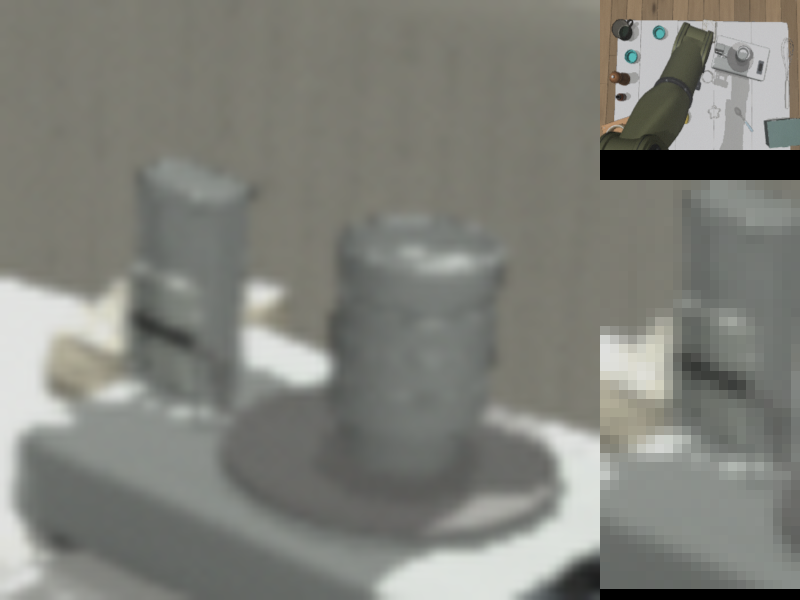

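Picture 16: four moulds nested upright on the pan, and band and pointer merge into one straight bar. I do one numeric check of the bar's straightness, without a picture.

Run:
```python
from tri import *
im=np.mean([snap('scene')['img'].astype(float).mean(2) for i in range(12)],0); s=snap('scene')
for y in (.125,.12,.115,.11,.105,.10,.095,.09):
    z0=proj(s,L([-.0166,y,.077])); z1=proj(s,L([-.020,y,.077])); c=int(round(z0[1]))
    col=im[170:210,c]; i=slice(max(int(z0[0])-170-5,0),int(z0[0])-170+6); seg=col[i]; w=np.clip(np.percentile(seg,70)-seg,0,None)
    print(y,'col',c,'pred strip',np.round(z0,1),'pred pointer',np.round(z1,1),'dark centroid',round((w*(np.arange(170,210)[i])).sum()/w.sum(),2),'depth',round(w.max()),'width',round(w.sum()/w.max(),1))
```

```text
0.125 col 285 pred strip [189.3 285.1] pred pointer [189.6 284.3] dark centroid 189.29 depth 35 width 2.7
0.12 col 286 pred strip [189.8 286.2] pred pointer [190.1 285.5] dark centroid 190.7 depth 23 width 3.2
0.115 col 287 pred strip [190.3 287.4] pred pointer [190.6 286.7] dark centroid 189.66 depth 39 width 2.8
0.11 col 289 pred strip [190.8 288.5] pred pointer [191.1 287.8] dark centroid 190.45 depth 46 width 2.7
0.105 col 290 pred strip [191.3 289.7] pred pointer [191.6 289. ] dark centroid 191.19 depth 51 width 2.4
0.1 col 291 pred strip [191.8 290.9] pred pointer [192.1 290.2] dark centroid 192.05 depth 53 width 3.1
0.095 col 292 pred strip [192.3 292.1] pred pointer [192.6 291.4] dark centroid 192.0 depth 60 width 2.5
0.09 col 293 pred strip [192.8 293.3] pred pointer [193.1 292.5] dark centroid 192.36 depth 55 width 2.7
```

```bash
python3 -c "
from h import *
stt(); print(r.finish_job())"
```

```text
t 57.73 tcp [0.4769 0.0257 0.28  ] ydir -14.1 z [-0.019  0.003 -1.   ] q [-0.53  0.51  0.61  1.95 -0.4   0.82  0.05] F [-0.5 -1.3 -0.2] open 0.004
the job is handed in; nothing more can be done
None
```

The job is done and handed in at about 58 s of the 210 s. The ring cutter is off the pan and flat on the table near (0.46, -0.01). All four aluminium moulds are nested upright in one pile on the pan. I rolled the wheel in three strokes, pressing with at most about 5 N, until the zero band stood level with the pointer.

**Last checks:**
- **Zero band:** the close wrist view, corrected for the pointer standing in front of the strip, put the band within about 0.5 mm of the pointer. The scene camera showed band and pointer as one straight bar, level to about 1 mm. The network's point readings were too noisy (1–3 px) to add anything.
- **Pile:** fully nested and about 3 mm off the pan's centre. The first mould had landed about 9 mm off, so I re-centred it before stacking.
- **Dial geometry:** the pillar appeared about 4 mm from where my scale pose put it. I used relative measurements at the dial to allow for this.
- **Pepper mill and look-alikes:** the mill was detected standing at its starting place. I left the red and teal look-alikes alone.
- **Robot:** the arm is clear of everything.

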